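# Dress the thread display

## Task

Dress the showroom's thread display: pick the four threads (tall cone, short cone, spool and bobbin) out from among the other things on the near half of the right-hand table and stand each upright in the middle of its own round wooden plinth on the left-hand table, matched by size: the tallest thread on the largest plinth, the next tallest on the next largest, and so on down to the bobbin, flat on the smallest. Leave the oil bottle standing where it is.

Things in the scene. Friction and masses are not known exactly. Their poses are not given: they have to be found in the camera images.
- tall_cone: loose: navy blue sewing thread on a white plastic cone, standing upright in the near half of the right-hand table (the cones and spools at the far back beside the sewing machine are stock, not part of this); the tallest thread, 114 mm high, about 62 mm wide at the foot and narrowing upward, 0.12 kg. Origin: centre of its foot, z up along its axis
- short_cone: loose: green sewing thread on a white plastic cone, standing upright; 99 mm high, about 60 mm wide at the foot and narrowing upward, a short loose thread end lies beside the foot, 0.12 kg. Origin: centre of its foot, z up along its axis
- spool: loose: small red thread spool with white ends, standing on its end; 35 mm diameter, 49 mm high, 35 g. Origin: centre of its foot, z up along its axis
- bobbin: loose: steel machine bobbin wound with red thread, lying flat with its axis upright; 21 mm diameter, 10 mm high, 12 g. Origin: centre of its underside, z up. (The bobbin case near the threads is an open steel cup of 26 mm with an arm, not this.)
- plinth_1: fixed: the largest of four plain flat-topped round wooden plinths on the left-hand table, 110 mm diameter, 60 mm high. Origin: centre of its underside, on the table; its flat top is 60 mm above
- plinth_2: fixed: the second largest round wooden plinth, 96 mm diameter, 44 mm high. Origin: centre of its underside; its flat top is 44 mm above
- plinth_3: fixed: the third largest round wooden plinth, 76 mm diameter, 28 mm high. Origin: centre of its underside; its flat top is 28 mm above
- plinth_4: fixed: the smallest round wooden plinth, 56 mm diameter, 12 mm high. Origin: centre of its underside; its flat top is 12 mm above
- oil_bottle: loose bystander, to be left alone: pale oil bottle with a red spout cap standing upright among the threads, 46 mm wide, 128 mm high. Origin: centre of its underside. (Fixed equipment near: a blue drawer cabinet 165 mm high whose far right corner, the nearest to the threads, is at about x 0.42, y -0.15, and a green parts box 42 mm high reaching to x 0.61, y -0.17.)
There are look-alikes about, which are no part of the job. What is shaped like the spool but blue, green or yellow is not meant.

How it is judged:
By the outcome, as a careful person would: the job done as asked, in the order asked, and still so for the second after the job is handed in, with the robot touching nothing.
It also fails if it takes over 144 s, if anything falls off the work surface, if the arm or the gripper's body presses on something with over 40 N, if the wrist force passes 120 N, or if a joint passes its speed limit or range.

## Robot

A 7-joint arm with a two-finger parallel gripper is mounted at the origin on a cart in front of the work surface, level with it; the furniture and walls round the work are solid. World frame = base frame: x ahead of the robot, y to its left, z up, the work surface at z = 0. Lengths are in m, angles in rad, forces in N, time in s.
With the tool pointing down it reaches from about 0.35 to 0.9 m from the base axis. Payload 8.1 kg.
Tool frame: the origin (TCP) lies at the very end of the fingers, on their centre line; the grasp point (between the pads) lies 19 mm behind it (arm.grasp_offset is the distance from the TCP to the grasp point, in m); z points along the fingers, y is the direction in which the jaws open and shut (so a half turn about z gives the same grasp; the last joint's range is limited). The gripper opens to 92 mm and grips with 3 to 60 N. Pads are 19 mm wide; open, the fingers measure 130 mm over their backs; the gripper's body (75 mm by 190 mm) begins 47 mm behind the grasp point.
Start: joints at [-1.436, 0.434, 0.025, 1.573, -0.012, 1.134, -0.075], TCP at [0.147, 0.607, 0.227] pointing down, gripper open.
Joint ranges: [-2.62, 2.62], [-0.44, 2.09], [-1.27, 1.32], [0.08, 2.57], [-1.32, 4.46], [0.12, 2], [-2.74, 2.74]. Speed limits (rad/s): [2.22, 2.22, 3.01, 3.01, 3.14, 3.14, 3.14].

## Interface

Orientations are given as a rotation vector (axis times angle).
In Python, from cell import arm, eyes, workorder gives the robot as it stands.
- The arm moves only by the shell command python3 -m inch 'ROWS' [FORCE]. ROWS is JSON, a list that holds one entry, the list of rows, each a list of 5 numbers: the closure, from 0 (fully open) to 1 (shut), then the shift along the tool's x, y, z in mm, then the turn about the tool's z in degrees. A call has 1 to 12 rows; each row shifts and turns the pose as measured when the row begins, along the tool's axes as they then stand; what a row does not reach is not made up. A row lasts 1/10 s, in which the tool goes at most 50 mm and 8.59 degrees, less where a joint would pass 70% of its speed; a pose out of reach is approached as far as the arm can. A call with a gripper value outside its range is refused whole. The fingers move at their own pace and stop on an object; FORCE is the grip in N (left out, the last holds). Time passes only in rows, so rows that do not move let the fingers close. It gives the time, the measured TCP pose, the force and the opening at its end, in the units of the state.
- arm.observe(): the state, without advancing time (a new reading comes with each control period).
- eyes.get_image(name): name is "scene" or "top" or "wrist"; returns a dict with "frame" (420x560x3 uint8, blue, green, red), "intrinsics" (3x3 intrinsics, pixels), "rvec" (rotation vector, rad) and "tvec" (3), from world to camera coordinates, as OpenCV has them; the wrist camera has in their place "T_tool_cam" (4x4, takes a point from camera to tool coordinates, whose origin is the TCP and whose axes are the flange's). Camera axes: x right, y down, z forward; pixel columns grow to the right and rows downward; lengths in m; the calibration is good to about 2 mm. The wrist camera is an equidistant fisheye: a pixel r from the principal point sees the ray r / f radians off the axis. A picture is of the moment at which its call begins: read the wrist's pose just before it. There is no depth.
- workorder.sign_off(): hands the job in, once; it reports no verdict.
The state is a dict: "clock": time; "joints": joint angles; "dq": joint speeds; "joint_efforts": joint torques, N m; "position": TCP position; "ee_rot": TCP orientation; "force": force on the tool from outside, world axes, zero at the start; "ft_torque": the same for the moment, N m; "width": opening from 0.0 (shut) to 1.0 (fully open).
Only numpy, scipy, OpenCV 4.12 (cv2) and the standard library are available. Lean on these libraries where they do the work, as an engineer would, in place of code of your own. Each camera call takes 0.05 s, during which the arm holds its last target.

## Working session

There is one attempt and no reset: what is moved stays moved. The work goes in short steps, Python scripts to look and compute and a shell command to move; the robot and the scene stay as the last step left them, time stands still between calls to the robot, and variables do not carry over. Pictures are saved under pics/ and viewed, and the job is handed in when it is done.

```bash
ls; mkdir -p pics; python3 - <<'E'
from cell import arm, eyes
import cv2
print(arm.observe())
for n in ("scene","top","wrist"):
    d=eyes.get_image(n); cv2.imwrite(f"pics/{n}0.png",d["frame"])
    print(n,{k:v for k,v in d.items() if k!="frame"})
print(arm.grasp_offset)
E
```

```text
pics
{'clock': 0.0, 'joints': array([-1.4355795 ,  0.43524021,  0.02495796,  1.57411602, -0.01160034,
        1.13401156, -0.07505837]), 'dq': array([ 2.00558235e-03,  4.27800893e-04,  4.17358586e-04,  2.18296222e-05,
       -2.16812864e-03,  9.39307001e-04, -3.16755724e-04]), 'joint_efforts': array([-6.06619506e-05, -6.67858243e+01,  9.84762870e-01, -3.14449954e+01,
       -6.07411587e-02,  4.31198487e-02,  1.68036845e-04]), 'position': array([0.14716227, 0.60688267, 0.22592679]), 'ee_rot': array([-3.72698977e-01, -3.11935295e+00,  2.55935562e-03]), 'force': array([-0.15050695,  0.05357956, -0.22572761]), 'ft_torque': array([-0.01893383,  0.01652026,  0.01903867]), 'width': 0.9979900413411805}
scene {'intrinsics': array([[432.35160664,   0.        , 276.61000238],
       [  0.        , 432.35160664, 214.0712834 ],
       [  0.        ,   0.        ,   1.        ]]), 'rvec': array([ 1.95310403, -1.1140177 ,  0.54296839]), 'tvec': array([-0.27650414,  0.27133257,  0.91044262])}
top {'intrinsics': array([[438.62812017,   0.        , 277.48467969],
       [  0.        , 438.62812017, 207.82877511],
       [  0.        ,   0.        ,   1.        ]]), 'rvec': array([ 2.16727202, -2.20181478,  0.07021486]), 'tvec': array([-0.0246983 ,  0.51768851,  1.36766087])}
wrist {'intrinsics': array([[325.1922621 ,   0.        , 278.90055735],
       [  0.        , 325.1922621 , 208.78887524],
       [  0.        ,   0.        ,   1.        ]]), 'T_tool_cam': array([[-1.36747460e-03, -9.66279482e-01, -2.57491929e-01,
         6.83159284e-02],
       [ 9.99998974e-01, -1.43096963e-03,  5.91995109e-05,
         1.53074892e-03],
       [-4.25666404e-04, -2.57491584e-01,  9.66280447e-01,
        -1.55999655e-01],
       [ 0.00000000e+00,  0.00000000e+00,  0.00000000e+00,
         1.00000000e+00]])}
0.0188
```

View pics/scene0.png

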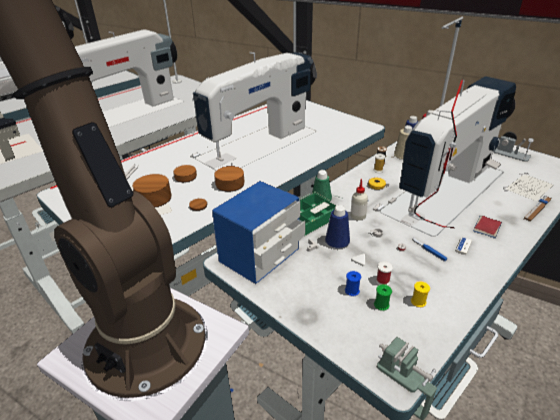

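View pics/top0.png

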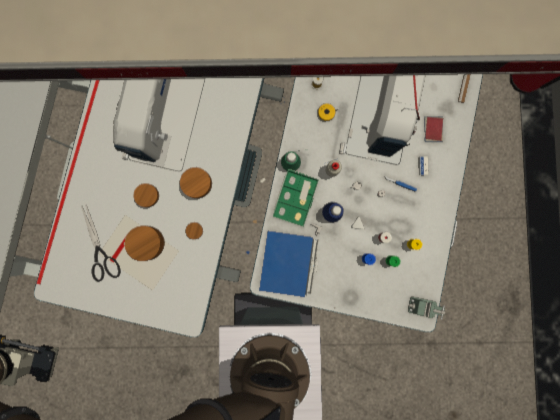

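View pics/wrist0.png

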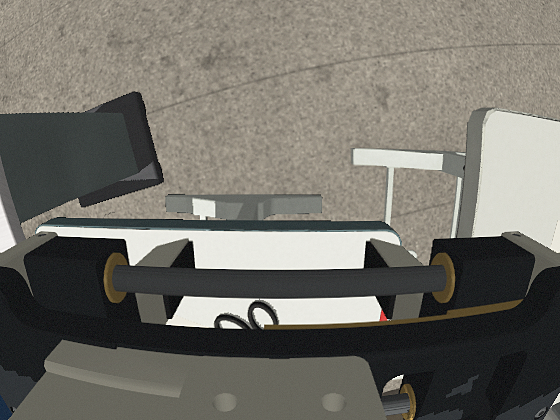

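```bash
cat > h.py <<'E'
import numpy as np, cv2
from scipy.spatial.transform import Rotation as R
from cell import arm, eyes
def cam(n):
    if n!="wrist":
        d=eyes.get_image(n); M=R.from_rotvec(d["rvec"]).as_matrix()
        return d["frame"],d["intrinsics"],M.T,-M.T@d["tvec"]
    s=arm.observe(); d=eyes.get_image(n); Rt=R.from_rotvec(s["ee_rot"]).as_matrix(); T=d["T_tool_cam"]
    return d["frame"],d["intrinsics"],Rt@T[:3,:3],s["position"]+Rt@T[:3,3]
def ray(c,n,u,v):
    K=c[1]; a=(u-K[0,2])/K[0,0]; b=(v-K[1,2])/K[1,1]
    if n=="wrist":
        r=np.hypot(a,b); k=np.sin(r)/r if r>0 else 1; d=np.array([a*k,b*k,np.cos(r)])
    else: d=np.array([a,b,1.])
    return c[2]@d
def px(c,n,u,v,z):
    d=ray(c,n,u,v); t=(z-c[3][2])/d[2]; return c[3]+t*d
def proj(c,n,p):
    q=c[2].T@(np.asarray(p)-c[3]); K=c[1]
    if n=="wrist":
        r=np.hypot(q[0],q[1]); th=np.arctan2(r,q[2]); q=np.array([q[0]/r*th,q[1]/r*th,1])
    return K[0,0]*q[0]/q[2]+K[0,2],K[1,1]*q[1]/q[2]+K[1,2]
def crop(f,x0,y0,x1,y1,k,fn):
    cv2.imwrite("pics/"+fn,cv2.resize(f[y0:y1,x0:x1],None,fx=k,fy=k,interpolation=cv2.INTER_CUBIC))
def tomm(p,s=None):
    "world target TCP -> tool shifts mm"
    s=s or arm.observe(); return 1000*R.from_rotvec(s["ee_rot"]).as_matrix().T@(np.asarray(p)-s["position"])
E
python3 - <<'E'
from h import *
c=cam("top"); crop(c[0],270,140,430,280,5,"t1.png"); crop(c[0],110,150,230,280,4,"t2.png")
s=cam("scene"); crop(s[0],290,160,450,320,3,"s1.png")
for n,u,v,z in [("navy",333,212,.114),("green",290,160,.099),("red",385,238,.049),("bob",381,194,.01),("p1",142,243,.06),("p2",195,183,.044),("p3",146,195,.028),("p4",194,231,.012)]:
    print(n,px(c,"top",u,v,z).round(3))
E
```

```text
navy [ 0.496 -0.196  0.114]
green [ 0.655 -0.073  0.099]
red [ 0.417 -0.361  0.049]
bob [ 0.557 -0.363  0.01 ]
p1 [0.413 0.382 0.06 ]
p2 [0.597 0.223 0.044]
p3 [0.564 0.38  0.028]
p4 [0.448 0.232 0.012]
```

View pics/t1.png

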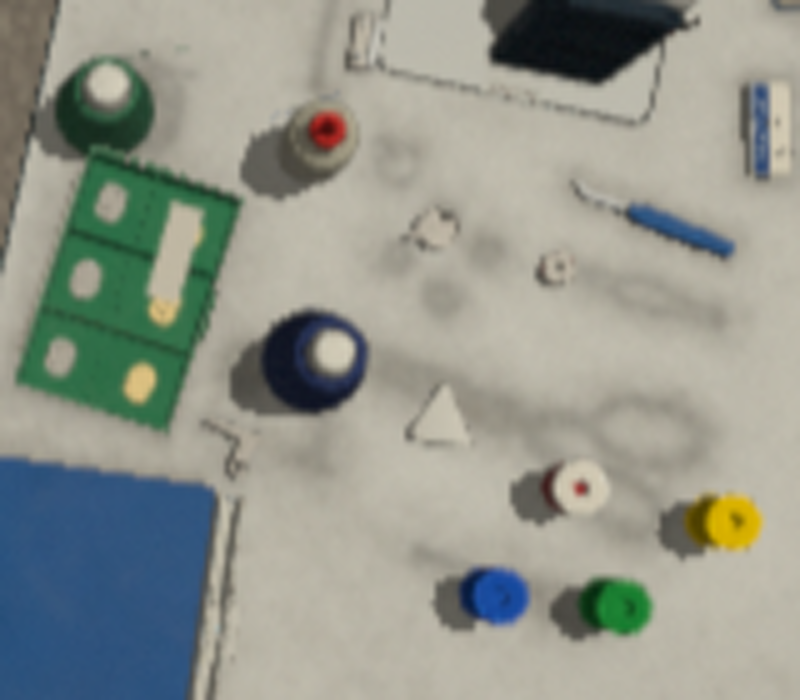

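View pics/t2.png

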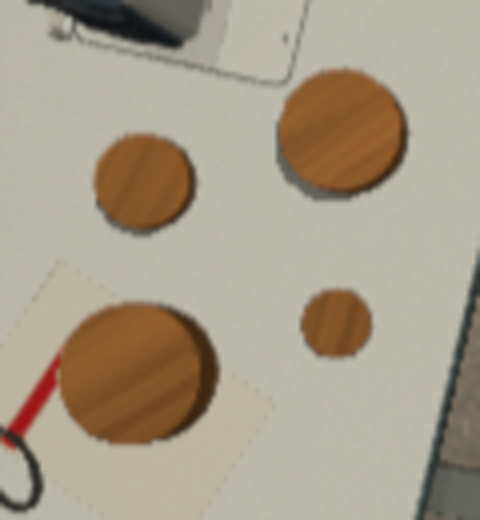

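View pics/s1.png

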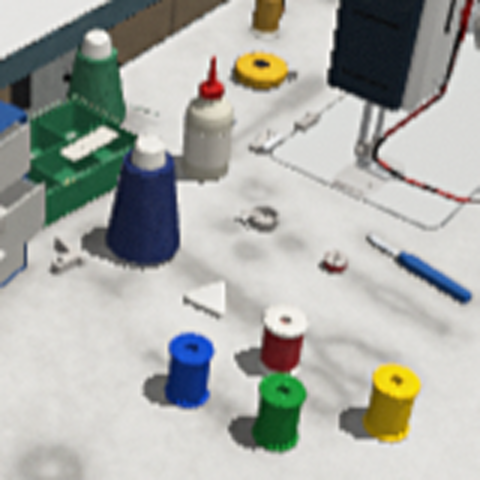

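```bash
python3 - <<'E'
from h import *
c=cam("top"); s=cam("scene")
def tri(a,b):
    A=[];B=[]
    for cc,n,p in ((c,"top",a),(s,"scene",b)):
        d=ray(cc,n,*p); d/=np.linalg.norm(d); P=np.eye(3)-np.outer(d,d); A.append(P);B.append(P@cc[3])
    return np.linalg.solve(sum(A),sum(B)).round(3)
S=lambda u,v:(290+u/3,160+v/3)
T=lambda u,v:(270+u/5,140+v/5)
for n,a,b,z in [("navy",T(333,352),S(149,142),.114),("green",T(108,82),S(96,36),.099),("red",T(581,488),S(285,320),.049),("bob",T(558,268),S(335,257),.01),("oil",T(328,128),S(212,60),.128)]:
    print(n,px(c,"top",*a,z).round(4),px(s,"scene",*b,z).round(4),tri(a,b))
# plinths by segmentation
f=c[0]; hsv=cv2.cvtColor(f,cv2.COLOR_BGR2HSV)
for u,v,z,r in [(142.5,243.25,.06,.055),(195.25,182.5,.044,.048),(145.75,195.5,.028,.038),(194,230.75,.012,.028)]:
    p=px(c,"top",u,v,z)
    print(p.round(4), "radius px edges", [np.round(proj(c,"top",p+np.array([r*np.cos(t),r*np.sin(t),0])),1).tolist() for t in (0,np.pi/2,np.pi,-np.pi/2)])
# other points
for n,u,v in [("cab corner",T(215,490)[0],T(215,490)[1])]:
    print(n,px(c,"top",u,v,.165).round(3))
for q in [(180,430),(240,200),(95,150),(18,380)]: print("box",px(c,"top",*T(*q),.042).round(3))
E
```

```text
navy [ 0.5003 -0.2066  0.114 ] [ 0.5031 -0.2087  0.114 ] [ 0.501 -0.208  0.115]
green [ 0.6654 -0.0779  0.099 ] [ 0.6643 -0.0794  0.099 ] [ 0.666 -0.078  0.098]
red [ 0.4182 -0.3651  0.049 ] [ 0.4203 -0.3666  0.049 ] [ 0.419 -0.366  0.05 ]
bob [ 0.5578 -0.3645  0.01  ] [ 0.5616 -0.366   0.01  ] [ 0.558 -0.365  0.012]
oil [ 0.6307 -0.2051  0.128 ] [ 0.6313 -0.2116  0.128 ] [ 0.632 -0.208  0.126]
[0.4127 0.3802 0.06  ] radius px edges [[142.6, 225.2], [124.5, 243.5], [142.4, 261.4], [160.5, 243.0]]
[0.5985 0.2218 0.044 ] radius px edges [[195.2, 167.2], [179.8, 182.7], [195.3, 197.9], [210.7, 182.3]]
[0.562  0.3807 0.028 ] radius px edges [[145.8, 183.5], [133.7, 195.7], [145.7, 207.6], [157.8, 195.3]]
[0.4492 0.2323 0.012 ] radius px edges [[194.0, 221.9], [185.2, 230.9], [194.0, 239.6], [202.8, 230.6]]
cab corner [ 0.421 -0.132  0.165]
box [ 0.458 -0.12   0.042]
box [ 0.6   -0.161  0.042]
box [ 0.633 -0.071  0.042]
box [ 0.49  -0.021  0.042]
```

```bash
python3 -m inch '[[[0,-20,-10,-15,0],[0,-34,-25,-10,0],[0,-34,-25,-5,0],[0,-34,-25,-5,0],[0,-34,-25,-5,0],[0,-34,-25,-5,0],[0,-34,-25,-5,0],[0,-34,-25,-5,0],[0,-34,-25,-5,0],[0,-34,-25,-5,0],[0,-34,-25,-5,0],[0,-34,-25,-5,0]]]' 20; python3 -c "
from h import *
s=arm.observe(); print(s['joints'].round(2),tomm([.502,-.208,.24]).round())"
```

```text
clock: 1.55
position: [0.47, 0.2297, 0.3031]
ee_rot: [-0.352, -3.12, -0.004]
force: [1.3, -0.1, -0.7]
width: 0.999
[-0.77  0.21  0.26  1.72 -0.06  1.22  0.85] [-129. -420.   62.]
```

```bash
python3 -m inch '[[[0,-11,-38,0,0],[0,-11,-38,5,0],[0,-11,-38,5,0],[0,-11,-38,5,0],[0,-11,-38,5,0],[0,-11,-38,5,0],[0,-11,-38,5,0],[0,-11,-38,5,0],[0,-11,-38,5,0],[0,-11,-38,5,0],[0,-9,-20,4,0],[0,0,0,0,0]]]'; python3 -c "
from h import *
c=cam('wrist'); cv2.imwrite('pics/w1.png',c[0])
s=arm.observe(); print(s['joints'].round(2),s['position'],tomm([.502,-.208,.24]).round())
print(proj(c,'wrist',[.502,-.208,.114]),proj(c,'wrist',[.502,-.208,0]))"
```

```text
clock: 2.75
position: [0.4983, -0.2099, 0.2537]
ee_rot: [0.365, 3.112, 0.006]
force: [-0.0, -0.0, -0.1]
width: 0.998
[-0.12  0.28  0.54  1.78 -0.17  1.12  1.82] [ 0.49823067 -0.2084781   0.25379956] [-3.  1. 14.]
(np.float64(279.46019705543466), np.float64(200.14509229347834)) (np.float64(278.87884246755215), np.float64(178.81602006729645))
```

View pics/w1.png

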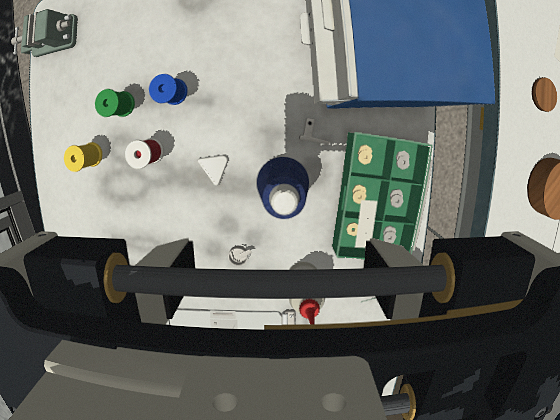

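```bash
python3 -m inch '[[[0,-3,4,10,0],[0,0,0,30,0],[0,0,0,35,0],[0,0,0,35,0],[0,0,0,35,0],[0,0,0,25,0],[0,0,0,15,0],[0,0,0,0,0]]]'; python3 -c "
from h import *
c=cam('wrist'); cv2.imwrite('pics/w2.png',c[0])
s=arm.observe(); print(s['joints'].round(2),s['position'],tomm([.502,-.205,.058]).round())
print(proj(c,'wrist',[.502,-.205,.114]))"
```

```text
clock: 3.6
position: [0.5083, -0.1877, 0.0604]
ee_rot: [0.336, 3.113, 0.018]
force: [-0.2, 1.0, 0.2]
width: 0.996
[-0.04  0.52  0.42  1.98 -0.34  0.69  1.95] [ 0.5088625  -0.1877445   0.06129898] [  3. -18.   3.]
(np.float64(227.61160609968482), np.float64(310.65153202594456))
```

View pics/w2.png

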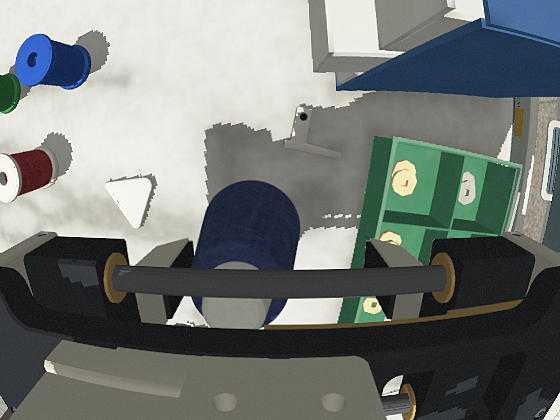

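```bash
python3 -m inch '[[[0,2,-9,0,0],[0,1,-8,0,0],[0,0,0,0,0]]]'; python3 -c "
from h import *
c=cam('wrist'); cv2.imwrite('pics/w3.png',c[0])
s=arm.observe(); print(s['joints'].round(2),s['position'],tomm([.502,-.205,.058]).round(1))
print(proj(c,'wrist',[.502,-.205,.114]))"
```

```text
clock: 3.95
position: [0.5036, -0.204, 0.0635]
ee_rot: [0.331, 3.109, 0.018]
force: [-0.4, 0.6, 0.2]
width: 0.998
[-0.01  0.52  0.42  1.98 -0.34  0.7   1.98] [ 0.50391469 -0.20343756  0.06347253] [ 1.6 -2.   5.4]
(np.float64(273.36052290262785), np.float64(309.5417445864798))
```

View pics/w3.png

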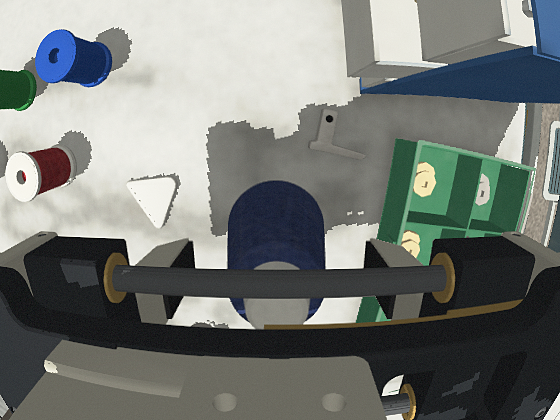

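```bash
python3 -m inch '[[[0,1,-1,3,0],[1,0,0,0,0],[1,0,0,0,0],[1,0,0,0,0],[1,0,0,0,0],[1,0,0,0,0],[1,0,0,0,0],[1,0,0,0,0]]]' 20; python3 -m inch '[[[1,0,0,-5,0],[1,0,0,-10,0],[1,0,0,-15,0],[1,0,0,0,0]]]';  python3 -c "
from h import *
c=cam('wrist'); cv2.imwrite('pics/w4.png',c[0]); c=cam('scene'); crop(c[0],290,140,450,300,3,'s4.png')
s=arm.observe(); print(s['joints'].round(2),s['position'],R.from_rotvec(s['ee_rot']).as_matrix().round(3))
"
```

```text
clock: 4.8
position: [0.5036, -0.2043, 0.0613]
ee_rot: [0.33, 3.106, 0.019]
force: [-0.3, -1.2, 2.1]
width: 0.442
clock: 5.2
position: [0.5025, -0.2046, 0.0933]
ee_rot: [0.331, 3.107, 0.019]
force: [-0.0, -1.1, -1.1]
width: 0.427
[-0.03  0.47  0.44  1.97 -0.31  0.76  1.96] [ 0.50166083 -0.20397985  0.09168435] [[-0.978  0.21   0.016]
 [ 0.21   0.978  0.011]
 [-0.013  0.014 -1.   ]]
```

View pics/s4.png

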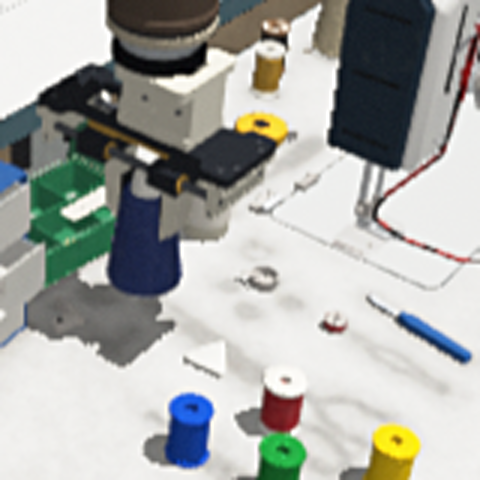

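```bash
python3 -m inch '[[[1,0,0,-20,0],[1,0,0,-35,0],[1,0,0,-40,0],[1,0,0,-40,0],[1,0,0,-35,0],[1,5,10,-15,0],[1,12,30,0,0],[1,15,39,0,0],[1,15,39,0,0],[1,15,39,0,0],[1,15,39,0,0],[1,15,39,0,0]]]'; python3 -m inch '[[[1,15,39,0,0],[1,15,39,0,0],[1,15,39,0,0],[1,15,39,0,0],[1,15,39,0,0],[1,15,39,0,0],[1,12,30,0,0],[1,8,15,0,0],[1,0,0,0,0]]]';python3 -c "
from h import *
c=cam('wrist'); cv2.imwrite('pics/w5.png',c[0])
s=arm.observe(); print(s['joints'].round(2),s['position'],s['width'],tomm([.413,.380,.20]).round(1))
print(proj(c,'wrist',[.413,.38,.06]),proj(c,'wrist',[.5985,.222,.044]),proj(c,'wrist',[.449,.232,.012]),proj(c,'wrist',[.562,.381,.028]))"
```

```text
clock: 6.5
position: [0.4546, 0.0463, 0.2804]
ee_rot: [0.349, 3.115, 0.017]
force: [-0.0, 0.6, -0.7]
width: 0.427
clock: 7.4
position: [0.3988, 0.3609, 0.2773]
ee_rot: [-0.334, -3.123, -0.015]
force: [0.8, -0.3, -1.2]
width: 0.425
[-0.93  0.25  0.13  1.73 -0.04  1.17  0.57] [0.39934921 0.35945524 0.27725387] 0.42682177437373015 [-9.1 22.3 77.4]
(np.float64(294.3440188925986), np.float64(191.47773971414122)) (np.float64(213.34118623854562), np.float64(333.01912584835634)) (np.float64(193.5701731427523), np.float64(231.84415697062843)) (np.float64(314.5767264880442), np.float64(287.8659399843881))
```

View pics/w5.png

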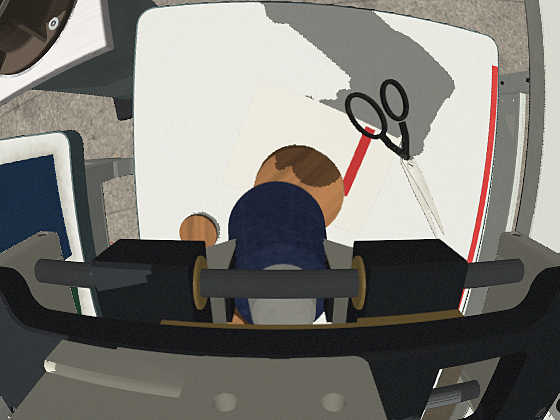

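```bash
python3 -m inch '[[[1,-5,13,0,0],[1,-4,12,10,0],[1,0,0,20,0],[1,0,0,25,0],[1,0,0,25,0],[1,0,0,20,0],[1,0,0,15,0],[1,0,0,10,0],[1,0,0,0,0],[1,0,0,0,0]]]';python3 -c "
from h import *
c=cam('wrist'); cv2.imwrite('pics/w6.png',c[0])
s=arm.observe(); print(s['joints'].round(2),s['position'],s['width'],tomm([.413,.383,.123]).round(1),R.from_rotvec(s['ee_rot']).as_matrix().round(3)[2])
f=cam('scene')[0]; crop(f,80,100,290,240,3,'s6.png')"
```

```text
clock: 8.45
position: [0.4193, 0.3726, 0.142]
ee_rot: [-0.357, -3.12, -0.002]
force: [-0.9, 0.6, -1.2]
width: 0.428
[-0.91  0.42  0.12  1.84 -0.07  0.89  0.59] [0.41930603 0.37259842 0.14218403] 0.42845361490005907 [ 8.5  8.7 19.2] [ 0.001  0.001 -1.   ]
```

View pics/w6.png

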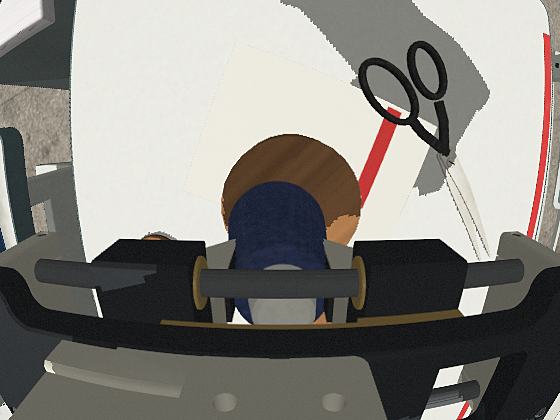

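View pics/s6.png

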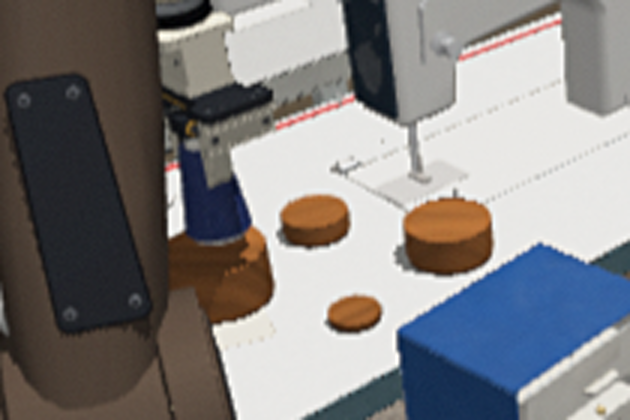

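```bash
python3 -m inch '[[[1,4,4,0,0],[1,4,4,4,0],[1,0,0,4,0],[1,0,0,0,0]]]';python3 -c "
from h import *
c=cam('wrist')
s=arm.observe(); print(s['position'],s['width'],tomm([.413,.383,.123]).round(1))
f=c[0].copy()
for t in np.linspace(0,6.28,40):
  u=proj(c,'wrist',[.413+.055*np.cos(t),.383+.055*np.sin(t),.06]); cv2.circle(f,(int(u[0]),int(u[1])),1,(0,255,255),-1)
cv2.imwrite('pics/w7.png',f)
"
```

```text
clock: 8.95
position: [0.4134, 0.3851, 0.1361]
ee_rot: [0.355, 3.12, 0.009]
force: [0.5, -0.5, -0.5]
width: 0.426
[0.41338974 0.38525855 0.13633601] 0.42908453412890696 [-0.1 -2.4 13.3]
```

View pics/w7.png

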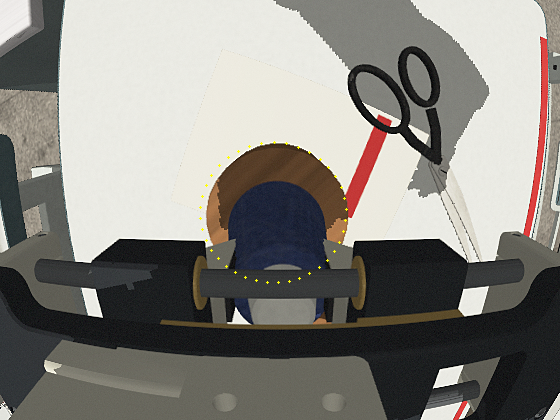

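```bash
python3 -m inch '[[[1,0,-2,4,0],[1,0,0,4,0],[1,0,0,3,0],[1,0,0,2,0],[1,0,0,0,0]]]';python3 -c "
from h import *
s=arm.observe(); print(s['position'],s['force'],s['width'],tomm([.413,.383,.122]).round(1))"
```

```text
clock: 9.5
position: [0.4132, 0.3826, 0.122]
ee_rot: [0.356, 3.12, 0.009]
force: [-0.0, 0.4, -1.3]
width: 0.427
[0.41315623 0.38263885 0.12198817] [-0.03835672  0.38397155 -1.32636309] 0.42687274118064716 [ 0.2  0.3 -0. ]
```

```bash
python3 -m inch '[[[1,0,0,1.5,0],[1,0,0,1,0],[1,0,0,0,0]]]'; python3 -m inch '[[[1,0,0,1.5,0],[1,0,0,0,0]]]'
```

```text
clock: 9.8
position: [0.4132, 0.3829, 0.1219]
ee_rot: [0.356, 3.12, 0.011]
force: [0.4, -0.2, -1.0]
width: 0.425
clock: 10.0
position: [0.4133, 0.3833, 0.1216]
ee_rot: [0.356, 3.119, 0.013]
force: [0.3, 0.3, -0.3]
width: 0.427
```

```bash
python3 -m inch '[[[1,0,0,2,0],[1,0,0,0,0]]]'; python3 -c "
from h import *
c=cam('wrist');cv2.imwrite('pics/w8.png',c[0])
f=cam('scene')[0]; crop(f,80,100,290,240,3,'s8.png')"
```

```text
clock: 10.2
position: [0.4134, 0.3833, 0.1216]
ee_rot: [0.357, 3.119, 0.014]
force: [0.2, 0.0, -2.2]
width: 0.423
```

View pics/s8.png

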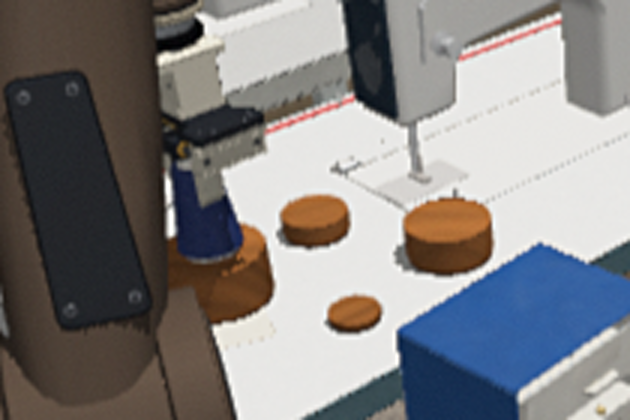

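```bash
python3 -m inch '[[[1,0,0,3,0]]]'; python3 -m inch '[[[1,0,0,3,0]]]';  python3 -m inch '[[[1,0,0,0,0]]]'
```

```text
clock: 10.4
position: [0.4133, 0.3829, 0.12]
ee_rot: [0.357, 3.119, 0.013]
force: [-12.1, -14.9, 42.7]
width: 0.429
clock: 10.5
position: [0.4132, 0.3825, 0.1196]
ee_rot: [0.358, 3.12, 0.014]
force: [-12.2, -11.3, 43.6]
width: 0.43
clock: 10.6
position: [0.4133, 0.3824, 0.1205]
ee_rot: [0.358, 3.119, 0.015]
force: [-1.1, -0.2, -2.8]
width: 0.429
```

```bash
python3 -m inch '[[[0.3,0,0,0,0],[0.2,0,0,0,0],[0.1,0,0,0,0],[0,0,0,0,0],[0,0,0,0,0]]]'; python3 -c "
from h import *
c=cam('wrist');cv2.imwrite('pics/w9.png',c[0])"
```

```text
clock: 11.1
position: [0.4136, 0.3827, 0.1193]
ee_rot: [0.358, 3.119, 0.015]
force: [0.4, -0.0, 0.7]
width: 0.818
```

View pics/w9.png

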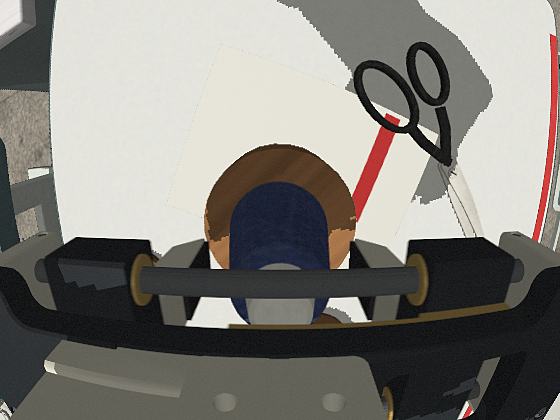

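```bash
python3 -m inch '[[[0,0,0,-8,0],[0,0,0,-15,0],[0,0,0,-20,0],[0,0,0,-25,0],[0,0,0,-30,0],[0,0,0,-35,0],[0,0,0,-35,0],[0,0,0,0,-8],[0,0,0,0,-8.5],[0,0,0,0,-8.5],[0,0,0,0,-8.5],[0,0,0,0,-8.5]]]';python3 -c "
from h import *
c=cam('wrist'); cv2.imwrite('pics/w10.png',c[0])
s=arm.observe(); print(s['joints'].round(2),tomm([.665,-.0755,.25]).round(1),R.from_rotvec(s['ee_rot']).as_matrix().round(3))
f=cam('scene')[0]; crop(f,80,100,290,240,3,'s10.png')"
```

```text
clock: 12.35
position: [0.4128, 0.3807, 0.3016]
ee_rot: [-0.799, 3.029, 0.015]
force: [0.0, -1.1, 0.1]
width: 1.0
[-0.85  0.27  0.02  1.63 -0.01  1.23  1.26] [  11.2 -521.4   48. ] [[-0.865 -0.501  0.007]
 [-0.501  0.865  0.012]
 [-0.012  0.007 -1.   ]]
```

View pics/w10.png

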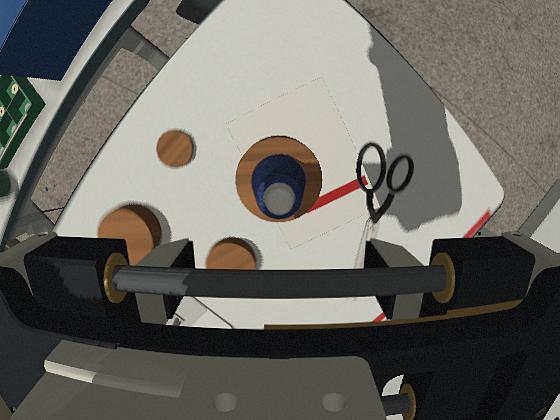

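View pics/s10.png

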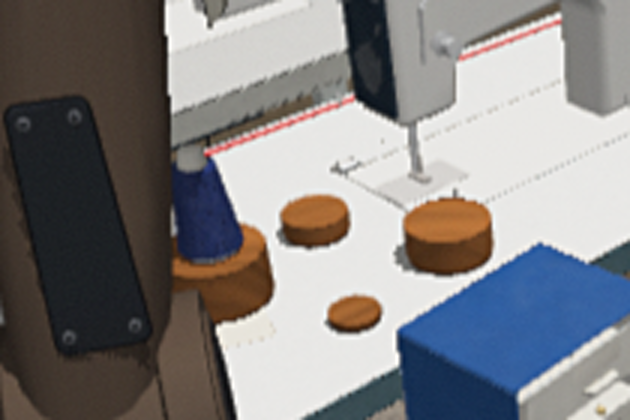

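```bash
python3 -m inch '[[[0,0,-30,0,0],[0,1,-45,3,0],[0,1,-45,3,0],[0,1,-45,3,0],[0,1,-45,3,0],[0,1,-45,3,0],[0,1,-45,3,0],[0,1,-45,3,0],[0,1,-45,3,0],[0,1,-45,3,0],[0,1,-40,3,0],[0,1,-20,3,0]]]'; python3 -m inch '[[[0,0,0,0,0]]]'; python3 -c "
from h import *
c=cam('wrist'); 
s=arm.observe(); print(s['joints'].round(2),s['position'],tomm([.665,-.0755,.25]).round(1))
f=c[0].copy()
for p in ([.665,-.0755,.099],[.665,-.0755,0],[.631,-.205,.128]):
  u=proj(c,'wrist',p); cv2.circle(f,(int(u[0]),int(u[1])),2,(0,255,255),-1)
cv2.imwrite('pics/w11.png',f)"
```

```text
clock: 13.65
position: [0.6416, -0.073, 0.2663]
ee_rot: [-0.712, 3.047, 0.02]
force: [0.6, 0.3, 0.0]
width: 1.001
clock: 13.75
position: [0.6419, -0.0773, 0.2657]
ee_rot: [-0.697, 3.051, 0.017]
force: [-0.3, 0.7, -1.1]
width: 1.002
[-0.13  0.44  0.26  1.48 -0.13  1.23  2.17] [ 0.64158884 -0.075709    0.26598352] [-20.9 -10.1  16.2]
```

View pics/w11.png

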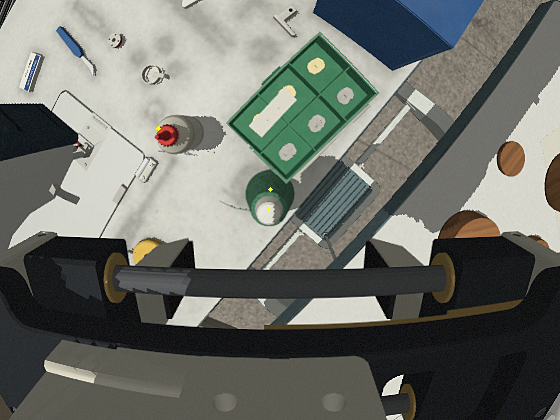

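```bash
python3 -m inch '[[[0,-11,-5,0,0],[0,-9,-5,10,0],[0,0,0,25,0],[0,0,0,30,0],[0,0,0,30,0],[0,0,0,15,0],[0,0,0,0,0]]]'; python3 -c "
from h import *
c=cam('wrist'); 
s=arm.observe(); print(s['joints'].round(2),s['position'],tomm([.665,-.0755,.052]).round(1))
f=c[0].copy()
for p in ([.665,-.0755,.099],[.665,-.0755,0],[.631,-.205,.128]):
  u=proj(c,'wrist',p); cv2.circle(f,(int(u[0]),int(u[1])),2,(0,255,255),-1)
cv2.imwrite('pics/w12.png',f)"
```

```text
clock: 14.5
position: [0.6661, -0.0624, 0.152]
ee_rot: [-0.693, 3.049, 0.026]
force: [-0.0, 0.5, 0.8]
width: 1.0
[-0.12  0.57  0.23  1.56 -0.17  1.02  2.18] [ 0.66654018 -0.06224954  0.15308992] [  9.  -12.6 100.8]
```

View pics/w12.png

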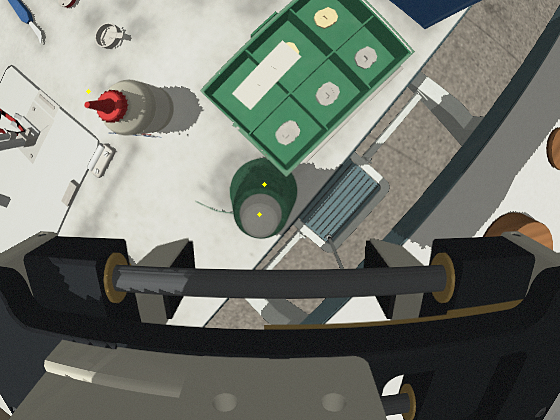

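```bash
python3 -m inch '[[[0,5,-7,5,0],[0,4,-6,10,0],[0,0,-1,20,0],[0,1,-1,25,0],[0,0,0,15,0],[0,0,0,0,0]]]'; python3 -c "
from h import *
c=cam('wrist'); 
s=arm.observe(); print(s['joints'].round(2),s['position'],tomm([.665,-.0755,.052]).round(1))
f=c[0].copy()
for p in ([.665,-.0755,.099],[.665,-.0755,0]):
  u=proj(c,'wrist',p); cv2.circle(f,(int(u[0]),int(u[1])),2,(0,255,255),-1)
cv2.imwrite('pics/w13.png',f)"
```

```text
clock: 15.15
position: [0.6681, -0.082, 0.0791]
ee_rot: [-0.688, 3.04, 0.021]
force: [0.8, 0.3, -0.4]
width: 1.002
[-0.08  0.64  0.21  1.63 -0.19  0.87  2.23] [ 0.66858913 -0.08226622  0.08022768] [ 1.1  7.5 28.3]
```

View pics/w13.png

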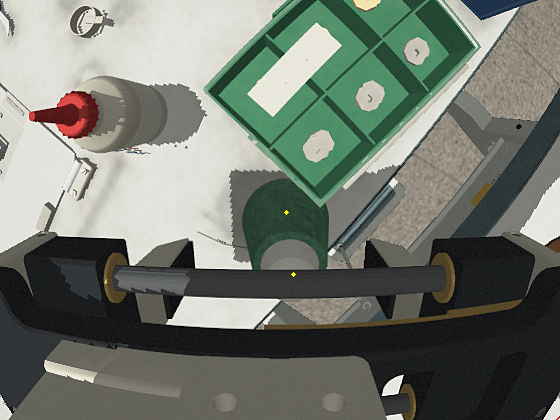

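```bash
python3 -m inch '[[[0,1,4,8,0],[0,0,3,12,0],[0,0,0,6,0],[0,0,0,0,0]]]'; python3 -c "
from h import *
c=cam('wrist'); 
s=arm.observe(); print(s['joints'].round(2),s['position'],tomm([.665,-.0755,.052]).round(1))
cv2.imwrite('pics/w14.png',c[0])"
```

```text
clock: 15.6
position: [0.6669, -0.0754, 0.0551]
ee_rot: [-0.686, 3.035, 0.018]
force: [0.4, 0.5, -0.3]
width: 0.999
[-0.09  0.67  0.2   1.66 -0.2   0.81  2.22] [ 0.66704511 -0.07532599  0.05548816] [2.  0.7 3.4]
```

View pics/w14.png

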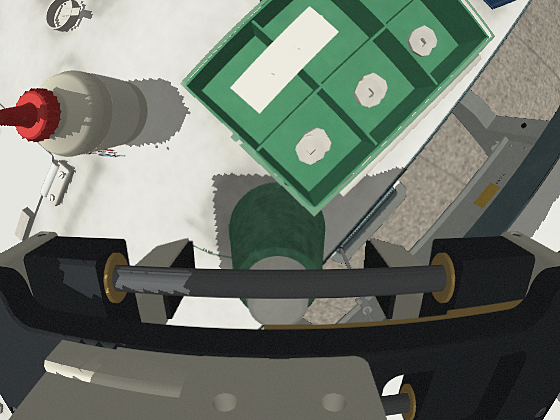

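```bash
python3 -m inch '[[[0,2,0,4,0],[0,0,0,1,0],[1,0,0,0,0],[1,0,0,0,0],[1,0,0,0,0],[1,0,0,0,0],[1,0,0,0,0],[1,0,0,0,0],[1,0,0,0,0]]]' 20; python3 -m inch '[[[1,0,0,-5,0],[1,0,0,-10,0],[1,0,0,-15,0],[1,0,0,-15,0],[1,0,0,0,0]]]';  python3 -c "
from h import *
c=cam('wrist'); cv2.imwrite('pics/w15.png',c[0])
s=arm.observe(); print(s['joints'].round(2),s['position'],s['width'],tomm([.5985,.225,.30]).round())
"
```

```text
clock: 16.55
position: [0.6663, -0.0766, 0.0515]
ee_rot: [-0.686, 3.032, 0.017]
force: [0.4, -0.0, -0.8]
width: 0.442
clock: 17.05
position: [0.6652, -0.0777, 0.1009]
ee_rot: [-0.685, 3.032, 0.016]
force: [-0.5, -0.0, -0.5]
width: 0.43
[-0.09  0.61  0.22  1.63 -0.19  0.89  2.22] [ 0.66481284 -0.0774861   0.09988183] 0.4311194560444062 [ -77.  302. -197.]
```

View pics/w15.png

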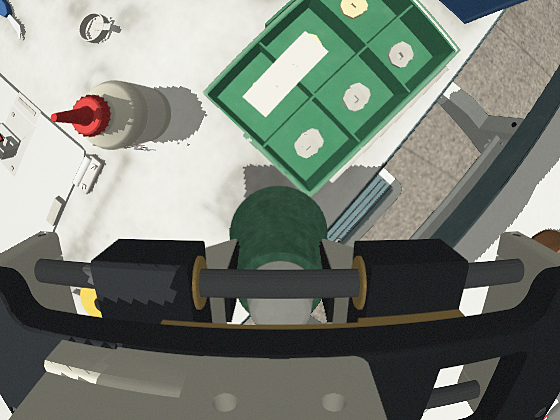

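```bash
python3 -m inch '[[[1,0,0,-20,0],[1,0,0,-35,0],[1,0,10,-35,0],[1,-8,25,-20,0],[1,-8,35,0,0],[1,-8,40,0,0],[1,-8,40,0,0],[1,-8,40,0,0],[1,-8,40,0,0],[1,-8,35,0,0],[1,-8,20,0,0],[1,0,0,0,0]]]';python3 -c "
from h import *
c=cam('wrist')
s=arm.observe(); print(s['joints'].round(2),s['position'],s['width'],tomm([.5985,.225,.125]).round(1))
f=c[0].copy()
for t in np.linspace(0,6.28,40):
  u=proj(c,'wrist',[.5985+.048*np.cos(t),.225+.048*np.sin(t),.044]); cv2.circle(f,(int(u[0]),int(u[1])),1,(0,255,255),-1)
cv2.imwrite('pics/w16.png',f)
"
```

```text
clock: 18.3
position: [0.5906, 0.2148, 0.2144]
ee_rot: [-0.682, 3.04, 0.019]
force: [-0.3, -0.2, -2.3]
width: 0.431
[-0.57  0.43  0.2   1.62 -0.1   1.07  1.67] [0.59091752 0.21294075 0.214353  ] 0.4336163047873709 [-9.5  7.2 89.7]
```

View pics/w16.png

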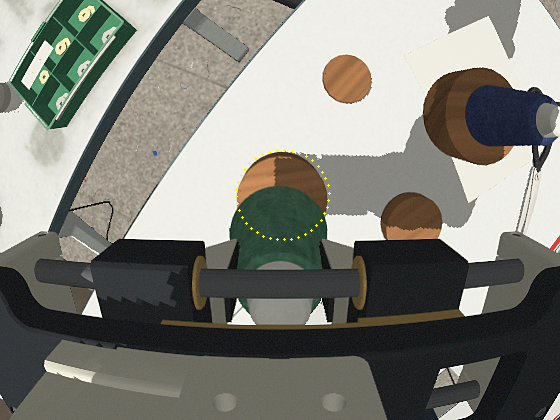

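Prediction ring sits on plinth 2 (centre ~(283,196)). Shift and lower.

```bash
python3 -m inch '[[[1,-5,4,0,0],[1,-4,3,10,0],[1,0,0,20,0],[1,0,0,25,0],[1,0,0,20,0],[1,0,0,10,0],[1,0,0,0,0]]]';python3 -c "
from h import *
c=cam('wrist')
s=arm.observe(); print(s['position'],s['width'],tomm([.5985,.225,.0965]).round(1))
f=c[0].copy()
for t in np.linspace(0,6.28,40):
  u=proj(c,'wrist',[.5985+.048*np.cos(t),.225+.048*np.sin(t),.044]); cv2.circle(f,(int(u[0]),int(u[1])),1,(0,255,255),-1)
cv2.imwrite('pics/w17.png',f)
"
```

```text
clock: 19.05
position: [0.6016, 0.2167, 0.124]
ee_rot: [-0.663, 3.045, 0.011]
force: [-0.1, 0.2, -0.1]
width: 0.432
[0.6019614  0.21671884 0.12479595] 0.4321140396427927 [ 0.5  8.9 28.3]
```

View pics/w17.png

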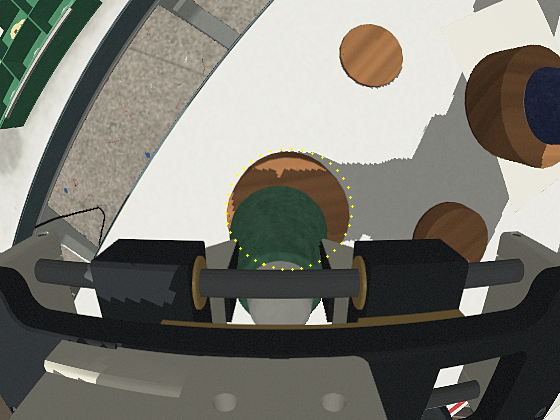

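```bash
python3 -m inch '[[[1,1,4,0,0],[1,0,4,5,0],[1,0,0,8,0],[1,0,0,5,0],[1,0,0,0,0]]]';python3 -c "
from h import *
s=arm.observe(); print(s['position'],s['force'],tomm([.5985,.225,.0965]).round(1))"
```

```text
clock: 19.6
position: [0.5998, 0.2252, 0.1086]
ee_rot: [-0.661, 3.039, 0.014]
force: [-0.7, 0.1, -2.1]
width: 0.434
[0.59983941 0.22515558 0.10857422] [-0.73458806  0.06368255 -2.1239354 ] [ 1.7  0.4 12. ]
```

```bash
python3 -m inch '[[[1,2,0,5,0],[1,0,0,4,0],[1,0,0,2,0],[1,0,0,0,0]]]'; python3 -m inch '[[[1,0,0,2,0],[1,0,0,0,0]]]';python3 -m inch '[[[1,0,0,2,0]]]';python3 -c "
from h import *
s=arm.observe(); print(s['position'],s['force'],tomm([.5985,.225,.0965]).round(1))"
```

```text
clock: 20.0
position: [0.5982, 0.2243, 0.0965]
ee_rot: [-0.661, 3.039, 0.013]
force: [-0.2, 0.1, -1.3]
width: 0.43
clock: 20.2
position: [0.5996, 0.2246, 0.0955]
ee_rot: [-0.66, 3.036, 0.014]
force: [0.4, -0.3, -0.8]
width: 0.431
clock: 20.3
position: [0.6005, 0.2248, 0.095]
ee_rot: [-0.659, 3.034, 0.015]
force: [-8.9, -2.7, 27.0]
width: 0.428
[0.60047077 0.22475647 0.09498902] [-8.9052494  -2.67730673 26.98422061] [ 1.6  1.  -1.6]
```

Contact. Release and rise.

```bash
python3 -m inch '[[[1,0,0,0,0],[0.3,0,0,0,0],[0.2,0,0,0,0],[0.1,0,0,0,0],[0,0,0,0,0],[0,0,0,0,0]]]'; python3 -c "
from h import *
c=cam('wrist');cv2.imwrite('pics/w18.png',c[0])"
```

```text
clock: 20.9
position: [0.6008, 0.2249, 0.0954]
ee_rot: [-0.659, 3.034, 0.015]
force: [0.2, 0.5, 0.2]
width: 0.818
```

View pics/w18.png

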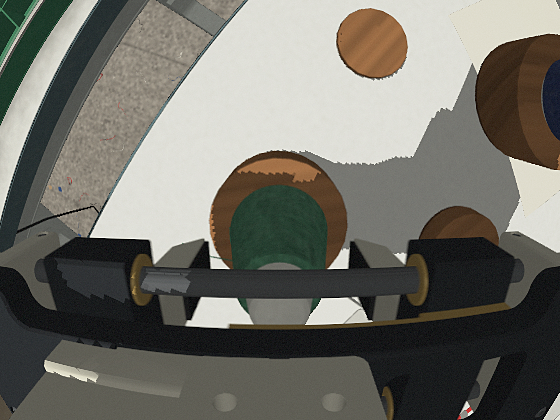

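```bash
python3 -m inch '[[[0,0,0,-8,0],[0,0,0,-15,0],[0,0,0,-20,0],[0,0,0,-25,0],[0,0,0,-35,0],[0,0,0,-40,0],[0,0,0,-30,0],[0,0,0,0,8.5],[0,0,0,0,8.5],[0,0,0,0,8.5],[0,0,0,0,8.5],[0,0,0,0,8.5]]]';python3 -m inch '[[[0,0,0,0,8.5],[0,0,0,0,8.5],[0,0,0,0,5]]]';python3 -c "
from h import *
c=cam('wrist'); cv2.imwrite('pics/w19.png',c[0])
s=arm.observe(); print(s['joints'].round(2),tomm([.50,-.10,.27]).round(1),tomm([.419,-.363,.2]).round(1),R.from_rotvec(s['ee_rot']).as_matrix().round(3))
f=cam('scene')[0]; crop(f,80,100,290,240,3,'s19.png')"
```

```text
clock: 22.15
position: [0.5951, 0.2206, 0.2923]
ee_rot: [0.504, 3.059, 0.048]
force: [0.9, 0.5, -0.7]
width: 0.998
clock: 22.45
position: [0.5949, 0.2204, 0.2972]
ee_rot: [1.094, 2.906, 0.065]
force: [0.9, 0.4, -0.6]
width: 1.0
[-0.76  0.39  0.47  1.52 -0.19  1.22  0.58] [-140.7 -304.1   14. ] [-253.  -558.2   72.9] [[-0.749  0.661  0.049]
 [ 0.663  0.749  0.027]
 [-0.019  0.053 -0.998]]
```

View pics/s19.png

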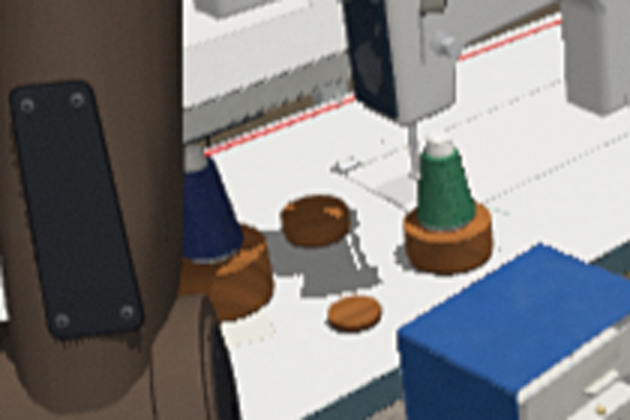

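View pics/w19.png

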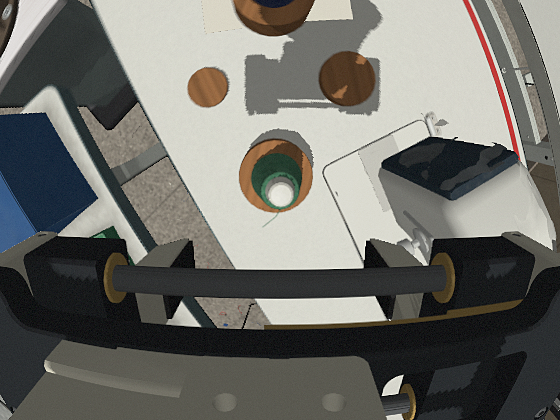

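```bash
python3 -m inch '[[[0,-10,-20,0,0],[0,-16,-35,0,0],[0,-18,-40,0,0],[0,-18,-40,0,0],[0,-18,-40,0,0],[0,-18,-40,0,0],[0,-18,-40,0,0],[0,-18,-40,0,0],[0,-18,-40,0,0],[0,-18,-40,0,0],[0,-18,-40,0,0],[0,-18,-40,0,0]]]';python3 -m inch '[[[0,-18,-40,0,0],[0,-18,-40,3,0],[0,-15,-30,5,0],[0,0,0,5,0],[0,0,0,0,0]]]';python3 -c "
from h import *
c=cam('wrist')
s=arm.observe(); print(s['joints'].round(2),s['position'],tomm([.419,-.363,.15]).round(1),R.from_rotvec(s['ee_rot']).as_matrix().round(3))
f=c[0].copy()
for p in ([.419,-.363,.049],[.419,-.363,0],[.559,-.362,.01]):
  u=proj(c,'wrist',p); cv2.circle(f,(int(u[0]),int(u[1])),2,(0,255,255),-1)
cv2.imwrite('pics/w20.png',f)"
```

```text
clock: 23.75
position: [0.4608, -0.2707, 0.2844]
ee_rot: [0.998, 2.928, 0.081]
force: [1.0, 0.3, 0.1]
width: 1.002
clock: 24.25
position: [0.4297, -0.4001, 0.2692]
ee_rot: [0.984, 2.927, 0.076]
force: [-0.3, 0.0, 0.1]
width: 0.999
[ 0.19  0.37  0.71  1.67 -0.33  1.18  1.91] [ 0.42959024 -0.40033335  0.26968146] [ 35.2  15.8 119.8] [[-0.796  0.602  0.066]
 [ 0.605  0.796  0.029]
 [-0.035  0.063 -0.997]]
```

View pics/w20.png

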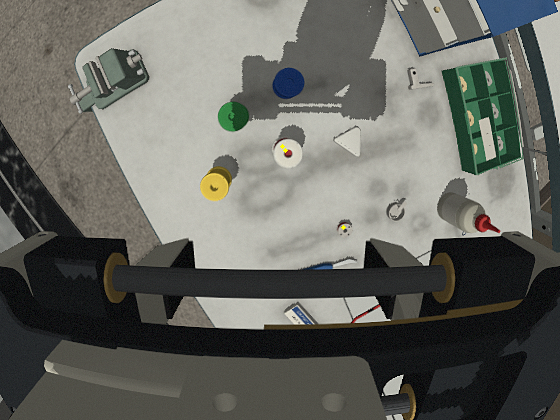

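```bash
python3 -c "
from h import *
f=cv2.imread('pics/w20.png'); crop(f,190,60,370,250,4,'w20c.png')"
```

```text
(no output)
```

View pics/w20c.png

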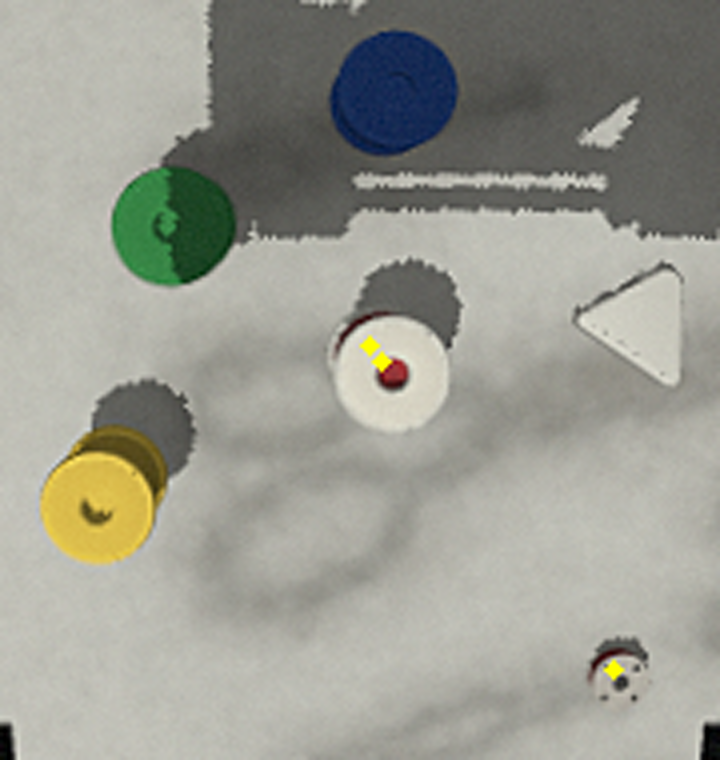

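```bash
python3 -m inch '[[[0.3,10,6,10,0],[0.3,12,7,25,0],[0.3,10,6,30,0],[0.3,0,0,30,0],[0.3,0,0,20,0],[0.3,0,0,0,0]]]';python3 -c "
from h import *
c=cam('wrist')
s=arm.observe(); print(s['joints'].round(2),s['position'],s['width'],tomm([.422,-.363,.022]).round(1),R.from_rotvec(s['ee_rot']).as_matrix().round(3)[:,2])
f=c[0].copy()
for p in ([.422,-.363,.049],[.422,-.363,0]):
  u=proj(c,'wrist',p); print(u);cv2.circle(f,(int(u[0]),int(u[1])),1,(0,255,255),-1)
cv2.imwrite('pics/w21.png',f)"
```

```text
clock: 24.9
position: [0.4292, -0.353, 0.1564]
ee_rot: [0.95, 2.929, 0.081]
force: [0.4, -0.2, -0.1]
width: 0.702
[ 0.17  0.42  0.64  1.9  -0.41  0.91  1.97] [ 0.42966514 -0.35373394  0.15775341] 0.7029466293002841 [  6.6 -21.3 134.4] [ 0.076  0.031 -0.997]
(np.float64(253.37333845124056), np.float64(202.74953975055774))
(np.float64(253.66064954886318), np.float64(188.76194850602428))
```

View pics/w21.png

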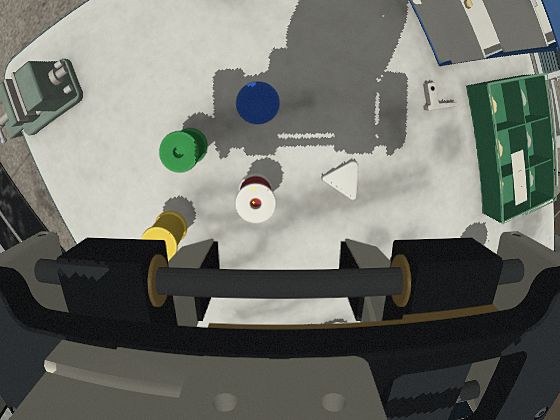

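```bash
python3 -m inch '[[[0.4,3,-7,10,0],[0.4,3,-7,20,0],[0.4,0,-6,25,0],[0.4,0,0,25,0],[0.4,0,0,15,0],[0.4,0,0,0,0]]]';python3 -c "
from h import *
c=cam('wrist')
s=arm.observe(); print(s['joints'].round(2),s['position'],s['width'],tomm([.422,-.363,.022]).round(1),R.from_rotvec(s['ee_rot']).as_matrix().round(3)[:,2])
f=c[0].copy()
for p in ([.422,-.363,.049],[.422,-.363,0]):
  u=proj(c,'wrist',p); print(u);cv2.circle(f,(int(u[0]),int(u[1])),1,(0,255,255),-1)
cv2.imwrite('pics/w22.png',f)"
```

```text
clock: 25.55
position: [0.4238, -0.3676, 0.065]
ee_rot: [0.937, 2.918, 0.075]
force: [-0.2, 0.6, 0.1]
width: 0.601
[ 0.28  0.54  0.54  1.98 -0.55  0.71  2.12] [ 0.42405787 -0.36805262  0.06592773] 0.5998295187989829 [ 7.2 -0.1 43.7] [ 0.088  0.023 -0.996]
(np.float64(278.974793977019), np.float64(240.07234057225713))
(np.float64(274.0690483984865), np.float64(212.11688984636177))
```

View pics/w22.png

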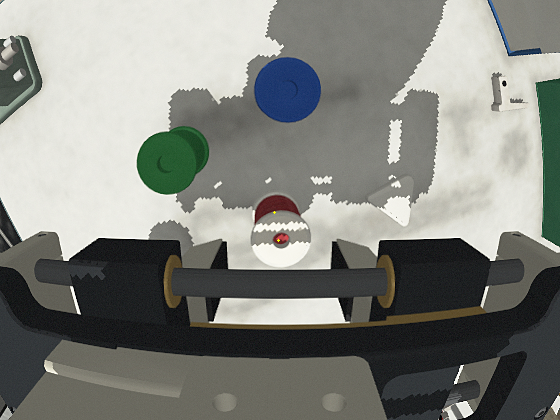

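```bash
python3 -m inch '[[[0.4,4,0,8,0],[0.4,3,0,12,0],[0.4,0,0,12,0],[0.4,0,0,8,0],[0.4,0,0,0,0]]]';python3 -c "
from h import *
c=cam('wrist')
s=arm.observe(); print(s['joints'].round(2),s['position'],s['force'],tomm([.422,-.363,.022]).round(1),R.from_rotvec(s['ee_rot']).as_matrix().round(3)[:,2])
f=c[0].copy()
for p in ([.422,-.363,.049],[.422,-.363,0]):
  u=proj(c,'wrist',p); print(u);cv2.circle(f,(int(u[0]),int(u[1])),1,(0,255,255),-1)
cv2.imwrite('pics/w23.png',f)"
```

```text
clock: 26.1
position: [0.4233, -0.3641, 0.0257]
ee_rot: [0.934, 2.913, 0.072]
force: [0.3, -0.0, 0.6]
width: 0.599
[ 0.32  0.59  0.48  2.01 -0.61  0.62  2.18] [ 0.42334006 -0.36438488  0.02613395] [ 0.17916927  0.46794866 -0.13512308] [2.2 0.1 4. ] [ 0.093  0.019 -0.996]
(np.float64(279.6908520982702), np.float64(279.918551455853))
(np.float64(273.69029943106824), np.float64(237.23306901231336))
```

View pics/w23.png

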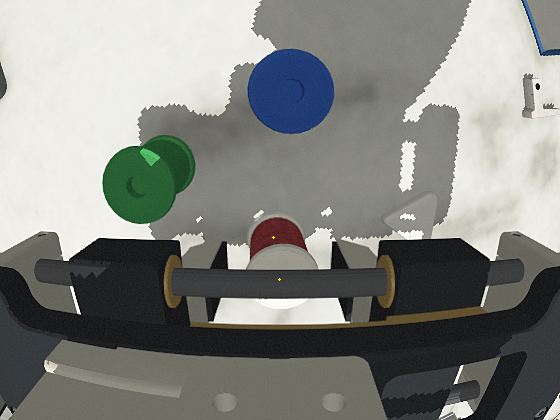

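```bash
python3 -m inch '[[[0.4,2,0,5,0],[0.4,0,0,5,0],[0.4,0,0,0,0],[1,0,0,0,0],[1,0,0,0,0],[1,0,0,0,0],[1,0,0,0,0],[1,0,0,0,0]]]' 15;python3 -m inch '[[[1,0,0,-5,0],[1,0,0,-10,0],[1,0,0,-15,0],[1,0,0,0,0]]]';python3 -c "
from h import *
c=cam('wrist');cv2.imwrite('pics/w24.png',c[0])
c=cam('scene');crop(c[0],290,140,450,300,3,'s24.png')"
```

```text
clock: 26.95
position: [0.4232, -0.3637, 0.0162]
ee_rot: [0.934, 2.911, 0.07]
force: [0.2, 0.1, -0.7]
width: 0.384
clock: 27.35
position: [0.42, -0.3643, 0.0483]
ee_rot: [0.934, 2.911, 0.07]
force: [0.1, 0.2, 0.6]
width: 0.38
```

View pics/s24.png

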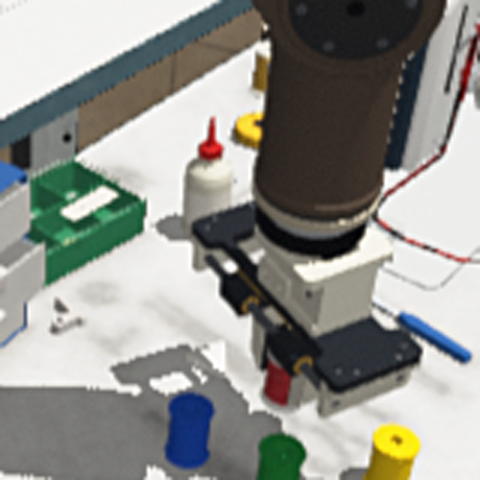

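View pics/w24.png

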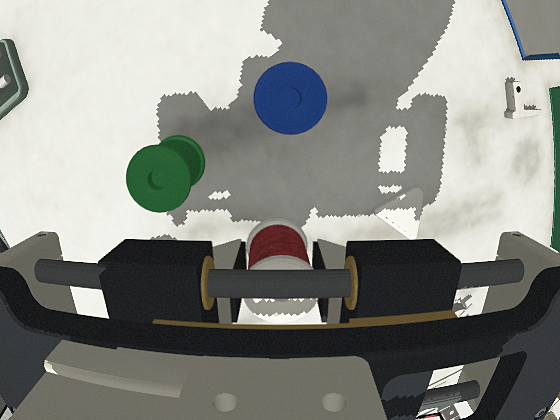

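```bash
python3 -m inch '[[[1,0,0,-25,0],[1,0,0,-40,0],[1,0,0,-45,0],[1,0,0,-45,0],[1,0,0,-45,0],[1,0,0,-35,0],[1,10,20,-5,0],[1,18,37,0,0],[1,18,37,0,0],[1,18,37,0,0],[1,18,37,0,0],[1,18,37,0,0]]]';python3 -c "
from h import *
s=arm.observe(); print(s['joints'].round(2),s['position'],s['width'],tomm([.50,.20,.27]).round(1),R.from_rotvec(s['ee_rot']).as_matrix().round(3)[:,2])"
```

```text
clock: 28.65
position: [0.4332, -0.14, 0.2987]
ee_rot: [0.95, 2.913, 0.071]
force: [1.6, 0.9, -0.1]
width: 0.381
[-0.31  0.02  0.56  1.94 -0.06  1.1   1.22] [ 0.43318247 -0.13997261  0.29866768] 0.381185947408426 [148.6 311.6  41.4] [ 0.087  0.021 -0.996]
```

```bash
python3 -m inch '[[[1,18,38,0,0],[1,18,38,0,0],[1,18,38,0,0],[1,18,38,0,0],[1,18,38,0,0],[1,18,38,0,0],[1,18,38,0,0],[1,18,38,0,0],[1,10,20,0,0],[1,0,0,0,-8],[1,0,0,0,-8],[1,0,0,0,-8]]]';python3 -m inch '[[[1,0,0,0,-8],[1,0,0,0,-8],[1,0,0,0,0]]]';python3 -c "
from h import *
s=arm.observe(); print(s['joints'].round(2),s['position'],s['width'],tomm([.562,.384,.15]).round(1),R.from_rotvec(s['ee_rot']).as_matrix().round(3))"
```

```text
clock: 29.85
position: [0.4942, 0.2386, 0.3055]
ee_rot: [0.284, 3.053, 0.048]
force: [0.1, -0.2, -0.4]
width: 0.38
clock: 30.15
position: [0.493, 0.2391, 0.303]
ee_rot: [-0.169, 3.062, 0.029]
force: [0.4, -0.0, -0.5]
width: 0.381
[-0.67  0.2   0.13  1.72 -0.01  1.15  1.14] [0.49299232 0.23908829 0.30297162] 0.38133742076902144 [-72.6 134.1 161. ] [[-0.991 -0.111  0.074]
 [-0.109  0.994  0.023]
 [-0.076  0.015 -0.997]]
```

```bash
python3 -m inch '[[[1,-15,25,0,0],[1,-20,38,0,0],[1,-20,38,5,0],[1,-15,28,15,0],[1,0,0,25,0],[1,0,0,30,0],[1,0,0,20,0],[1,0,0,0,0]]]';python3 -c "
from h import *
c=cam('wrist')
s=arm.observe(); print(s['joints'].round(2),s['position'],s['width'],tomm([.562,.384,.06]).round(1),R.from_rotvec(s['ee_rot']).as_matrix().round(3)[:,2])
f=c[0].copy()
for t in np.linspace(0,6.28,40):
  u=proj(c,'wrist',[.562+.038*np.cos(t),.384+.038*np.sin(t),.028]); cv2.circle(f,(int(u[0]),int(u[1])),1,(0,255,255),-1)
cv2.imwrite('pics/w25.png',f)"
```

```text
clock: 30.95
position: [0.5572, 0.382, 0.2083]
ee_rot: [-0.11, 3.069, 0.031]
force: [0.0, -0.3, 0.5]
width: 0.384
[-0.76  0.49  0.1   1.54 -0.03  1.05  0.98] [0.55758609 0.38238048 0.20984442] 0.38165428183690625 [  6.4  -1.5 149.8] [ 0.071  0.024 -0.997]
```

View pics/w25.png

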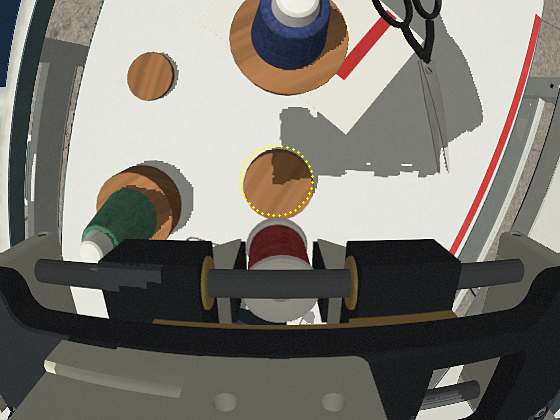

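```bash
python3 -m inch '[[[1,3,-1,15,0],[1,3,0,25,0],[1,0,0,30,0],[1,0,0,30,0],[1,0,0,15,0],[1,0,0,5,0],[1,0,0,0,0]]]';python3 -c "
from h import *
c=cam('wrist')
s=arm.observe(); print(s['joints'].round(2),s['position'],s['width'],tomm([.562,.384,.046]).round(1),R.from_rotvec(s['ee_rot']).as_matrix().round(3)[:,2])
f=c[0].copy()
for t in np.linspace(0,6.28,40):
  u=proj(c,'wrist',[.562+.038*np.cos(t),.384+.038*np.sin(t),.028]); cv2.circle(f,(int(u[0]),int(u[1])),1,(0,255,255),-1)
cv2.imwrite('pics/w26.png',f)"
```

```text
clock: 31.7
position: [0.566, 0.3877, 0.0976]
ee_rot: [-0.089, 3.056, 0.048]
force: [-0.5, -0.5, -0.3]
width: 0.379
[-0.75  0.6   0.09  1.64 -0.04  0.81  0.97] [0.56634375 0.38800377 0.09826318] 0.38209704246420084 [ 9.  -5.3 51.5] [ 0.084  0.034 -0.996]
```

View pics/w26.png

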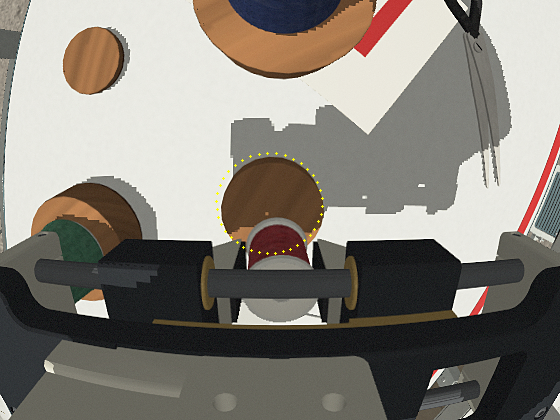

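```bash
python3 -m inch '[[[1,4,-2,10,0],[1,3,-2,12,0],[1,0,0,10,0],[1,0,0,5,0],[1,0,0,0,0]]]';python3 -c "
from h import *
c=cam('wrist')
s=arm.observe(); print(s['position'],s['force'],tomm([.564,.3855,.046]).round(1),R.from_rotvec(s['ee_rot']).as_matrix().round(3)[:,2])
cv2.imwrite('pics/w27.png',c[0])"
```

```text
clock: 32.25
position: [0.5638, 0.3857, 0.0611]
ee_rot: [-0.088, 3.051, 0.054]
force: [-0.3, 0.1, -0.0]
width: 0.384
[0.56387099 0.38584956 0.06145778] [-0.96479886 -0.21074668 -1.09086089] [ 1.3 -0.9 15.4] [ 0.088  0.038 -0.995]
```

View pics/w27.png

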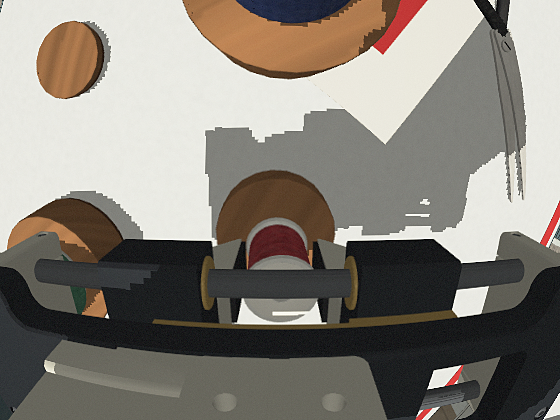

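```bash
python3 -m inch '[[[1,1,-1,5,0],[1,0,0,5,0],[1,0,0,3,0],[1,0,0,0,0]]]';python3 -m inch '[[[1,0,0,2,0],[1,0,0,0,0]]]'; python3 -c "
from h import *
c=cam('scene');crop(c[0],80,100,290,240,3,'s28.png');print(tomm([.564,.3855,.044]).round(1))"
```

```text
clock: 32.7
position: [0.5646, 0.3856, 0.0478]
ee_rot: [-0.088, 3.05, 0.055]
force: [0.4, -0.1, 0.3]
width: 0.379
clock: 32.9
position: [0.5649, 0.3857, 0.0458]
ee_rot: [-0.088, 3.05, 0.055]
force: [0.1, -0.2, -0.2]
width: 0.377
[ 1.2 -0.3  1.9]
```

View pics/s28.png

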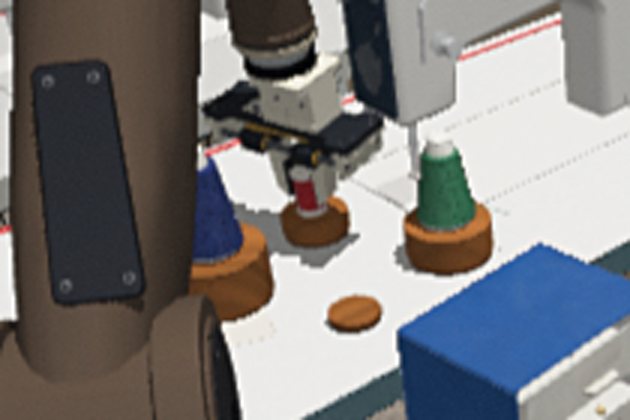

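```bash
python3 -m inch '[[[1,1,0,1.5,0]]]';python3 -m inch '[[[1,0,0,1.5,0]]]'; python3 -m inch '[[[1,0,0,0,0]]]'
```

```text
clock: 33.05
position: [0.5645, 0.386, 0.0447]
ee_rot: [-0.087, 3.049, 0.056]
force: [-0.7, -0.2, -1.0]
width: 0.379
clock: 33.15
position: [0.5649, 0.3861, 0.0435]
ee_rot: [-0.087, 3.048, 0.056]
force: [0.9, -1.7, 3.7]
width: 0.376
clock: 33.25
position: [0.5649, 0.386, 0.0436]
ee_rot: [-0.087, 3.048, 0.056]
force: [-0.5, -0.2, 0.6]
width: 0.375
```

```bash
python3 -m inch '[[[1,0,0,1.5,0]]]'; python3 -m inch '[[[1,0,0,0,0],[0.58,0,0,0,0],[0.55,0,0,0,0],[0.5,0,0,0,0],[0.4,0,0,0,0]]]'; python3 -c "
from h import *
c=cam('wrist');cv2.imwrite('pics/w29.png',c[0]);c=cam('scene');crop(c[0],80,100,290,240,3,'s29.png')"
```

```text
clock: 33.35
position: [0.5654, 0.3861, 0.0431]
ee_rot: [-0.087, 3.048, 0.057]
force: [-5.6, -5.3, 20.9]
width: 0.378
clock: 33.85
position: [0.5653, 0.3863, 0.0432]
ee_rot: [-0.087, 3.048, 0.057]
force: [-0.7, -0.2, 0.2]
width: 0.543
```

View pics/w29.png

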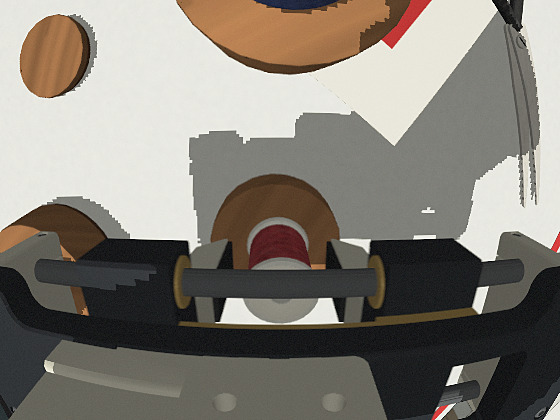

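View pics/s29.png

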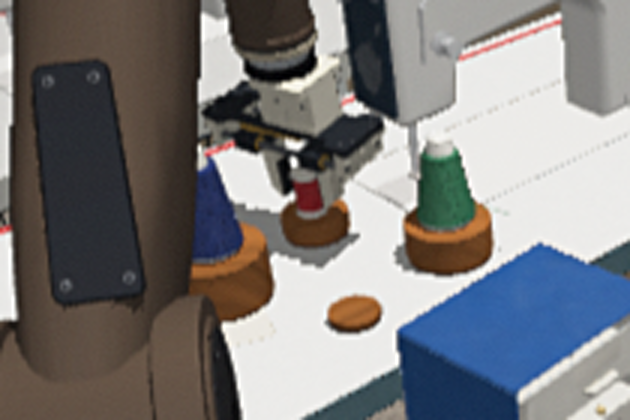

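```bash
python3 -m inch '[[[0.2,0,0,-4,0],[0,0,0,-12,0],[0,0,0,-25,0],[0,0,0,-35,0],[0,0,0,-40,0],[0,0,0,-40,0],[0,0,0,-40,0],[0,0,0,-30,0],[0,0,0,0,0]]]'; python3 -c "
from h import *
c=cam('top'); s=cam('scene')
for a,b in (((368,152),(400,191)),((390,156.4),(425,196))):
    A=[];B=[]
    for cc,n,p in ((c,'top',a),(s,'scene',b)):
        d=ray(cc,n,*p); d/=np.linalg.norm(d); P=np.eye(3)-np.outer(d,d); A.append(P);B.append(P@cc[3])
    x=np.linalg.solve(sum(A),sum(B)); print(x.round(3), [np.linalg.norm(A[i]@x-B[i]).round(3) for i in (0,1)])
crop(c[0],270,140,430,280,5,'t30.png');crop(s[0],80,100,290,240,3,'s30.png')
w=cam('wrist');cv2.imwrite('pics/w30.png',w[0])
q=arm.observe();print(q['position'],q['joints'].round(2),R.from_rotvec(q['ee_rot']).as_matrix().round(3))
"
```

```text
clock: 34.85
position: [0.5431, 0.376, 0.2837]
ee_rot: [-0.086, 3.046, 0.06]
force: [0.4, 0.3, 0.2]
width: 1.001
[ 0.676 -0.309  0.098] [np.float64(0.002), np.float64(0.002)]
[ 0.661 -0.375  0.11 ] [np.float64(0.006), np.float64(0.006)]
[0.54136297 0.37476952 0.27749391] [-0.78  0.4   0.12  1.51 -0.02  1.15  0.96] [[-0.995 -0.058  0.086]
 [-0.055  0.998  0.036]
 [-0.088  0.031 -0.996]]
```

View pics/t30.png

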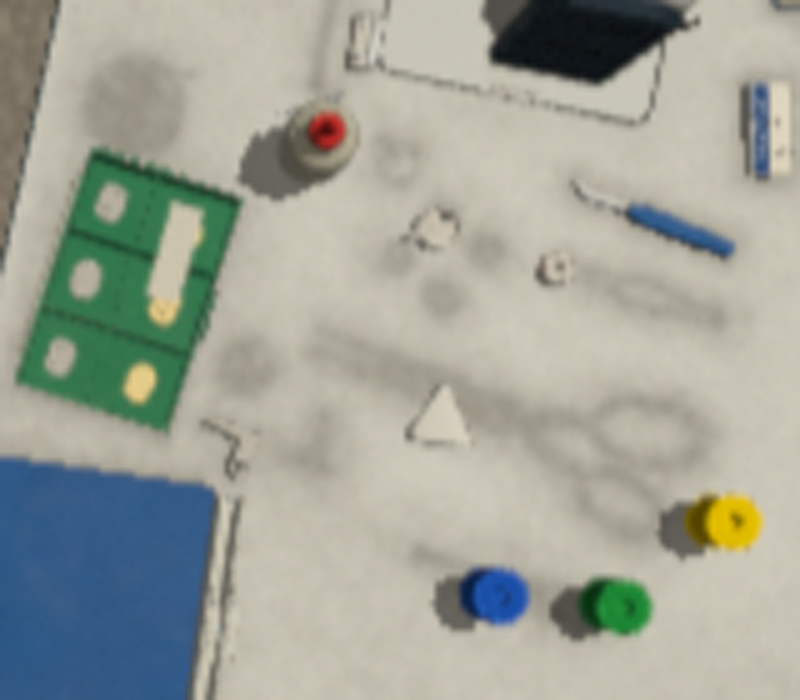

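View pics/w30.png

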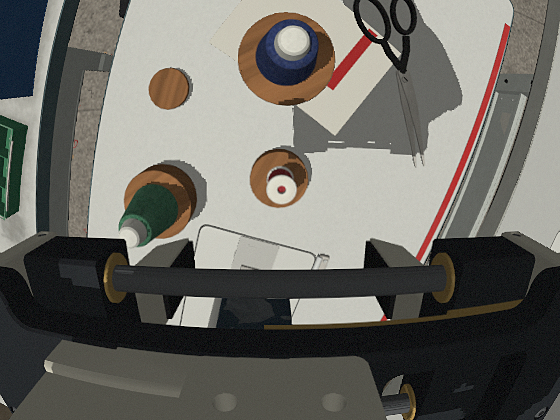

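```bash
python3 -m inch '[[[0,0,0,0,8.5],[0,0,0,0,8.5],[0,0,0,0,8.5],[0,0,0,0,0]]]'; python3 -c "
from h import *
print(tomm([.56,-.362,.2]).round(),R.from_rotvec(arm.observe()['ee_rot']).as_matrix().round(3))"
```

```text
clock: 35.4
position: [0.5387, 0.3724, 0.2708]
ee_rot: [0.609, 3.01, 0.067]
force: [-0.9, -0.3, -0.4]
width: 1.003
[-302. -672.   51.] [[-0.919  0.387  0.077]
 [ 0.39   0.92   0.029]
 [-0.06   0.057 -0.997]]
```

```bash
python3 -m inch '[[[0.3,-10,-22,0,0],[0.4,-17,-38,0,0],[0.4,-19,-43,0,0],[0.4,-19,-43,0,0],[0.4,-19,-43,0,0],[0.4,-19,-43,0,0],[0.4,-19,-43,0,0],[0.4,-19,-43,0,0],[0.4,-19,-43,0,0],[0.4,-19,-43,0,0],[0.4,-19,-43,0,0],[0.4,-19,-43,0,0]]]'; python3 -m inch '[[[0.4,-19,-43,3,0],[0.4,-19,-43,5,0],[0.4,-19,-43,5,0],[0.4,-10,-20,5,0],[0.4,0,0,0,0]]]';python3 -c "
from h import *
c=cam('wrist')
s=arm.observe(); print(s['joints'].round(2),s['position'],s['width'],tomm([.56,-.362,.12]).round(1),R.from_rotvec(s['ee_rot']).as_matrix().round(3))
f=c[0].copy()
for p in ([.56,-.362,.01],):
  u=proj(c,'wrist',p); print(u);cv2.circle(f,(int(u[0]),int(u[1])),1,(0,255,255),-1)
cv2.imwrite('pics/w31.png',f)"
```

```text
clock: 36.6
position: [0.5587, -0.1738, 0.2446]
ee_rot: [0.497, 3.05, 0.051]
force: [0.5, -0.1, -0.4]
width: 0.599
clock: 37.1
position: [0.5716, -0.3501, 0.2166]
ee_rot: [0.475, 3.062, 0.046]
force: [-0.3, 0.3, -0.8]
width: 0.598
[ 0.23  0.52  0.41  1.52 -0.27  1.13  1.96] [ 0.57151459 -0.34873843  0.21682869] 0.5967390290280096 [ 10.5 -19.6  95.9] [[-0.952  0.302  0.046]
 [ 0.303  0.953  0.024]
 [-0.037  0.036 -0.999]]
(np.float64(257.7288057628309), np.float64(171.88405819707788))
```

View pics/w31.png

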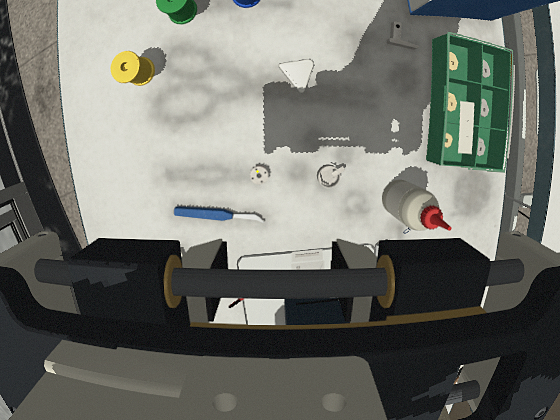

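```bash
python3 -m inch '[[[0.4,3,-6,10,0],[0.4,3,-6,20,0],[0.4,3,-6,25,0],[0.4,0,0,25,0],[0.4,0,0,15,0],[0.4,0,0,0,0]]]';python3 -c "
from h import *
c=cam('wrist')
s=arm.observe(); print(s['joints'].round(2),s['position'],s['width'],tomm([.562,-.361,.03]).round(1),R.from_rotvec(s['ee_rot']).as_matrix().round(3)[:,2])
f=c[0].copy()
for p in ([.562,-.361,.01],):
  u=proj(c,'wrist',p); print(u);cv2.circle(f,(int(u[0]),int(u[1])),1,(0,255,255),-1)
cv2.imwrite('pics/w32.png',f); crop(f,200,140,360,260,4,'w32c.png')"
```

```text
clock: 37.75
position: [0.5612, -0.3511, 0.1146]
ee_rot: [0.443, 3.07, 0.056]
force: [-0.4, -0.1, 0.4]
width: 0.599
[ 0.27  0.6   0.36  1.64 -0.31  0.93  2.04] [ 0.56170063 -0.35119394  0.11572441] 0.60214702108573 [ -0.1 -12.9  85.3] [ 0.045  0.03  -0.999]
(np.float64(260.6975080911831), np.float64(207.86721141430485))
```

View pics/w32c.png

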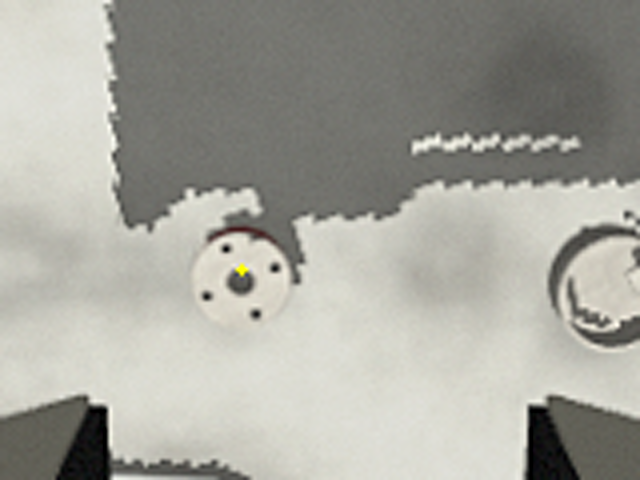

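```bash
python3 -m inch '[[[0.5,-1,-4,10,0],[0.5,-1,-4,20,0],[0.5,0,-4,20,0],[0.5,0,0,15,0],[0.5,0,0,5,0],[0.5,0,0,0,0]]]';python3 -c "
from h import *
c=cam('wrist')
s=arm.observe(); print(s['joints'].round(2),s['position'],s['width'],tomm([.564,-.3615,.005]).round(1),R.from_rotvec(s['ee_rot']).as_matrix().round(3)[:,2])
f=c[0].copy()
for p in ([.564,-.3615,.01],):
  u=proj(c,'wrist',p); print(u);cv2.circle(f,(int(u[0]),int(u[1])),1,(0,255,255),-1)
cv2.imwrite('pics/w33.png',f)"
```

```text
clock: 38.4
position: [0.567, -0.3611, 0.0465]
ee_rot: [0.431, 3.063, 0.052]
force: [0.7, -0.7, -0.1]
width: 0.501
[ 0.31  0.69  0.32  1.67 -0.36  0.81  2.1 ] [ 0.56720235 -0.36117933  0.04693691] 0.5011114393493578 [ 4.8 -2.9 41.7] [ 0.053  0.027 -0.998]
(np.float64(272.31939537887644), np.float64(228.81713614048238))
```

View pics/w33.png

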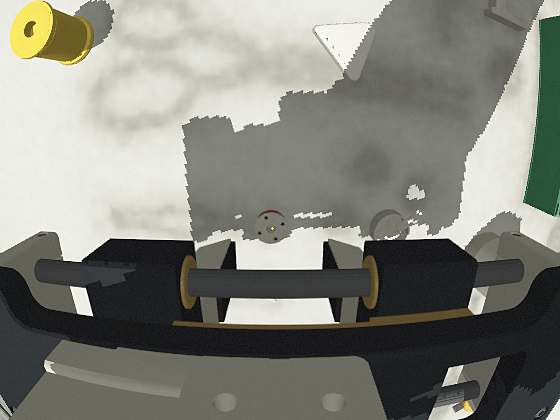

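```bash
python3 -m inch '[[[0.55,2,-1,10,0],[0.55,2,-1,12,0],[0.55,0,-1,8,0],[0.55,0,0,4,0],[0.55,0,0,0,0]]]';python3 -c "
from h import *
c=cam('wrist')
s=arm.observe(); print(s['position'],s['force'],s['width'],tomm([.564,-.3615,.004]).round(1),R.from_rotvec(s['ee_rot']).as_matrix().round(3)[:,2])
f=c[0].copy()
for p in ([.564,-.3615,.01],):
  u=proj(c,'wrist',p); print(u);cv2.circle(f,(int(u[0]),int(u[1])),1,(0,255,255),-1)
cv2.imwrite('pics/w34.png',f)"
```

```text
clock: 38.95
position: [0.5651, -0.3625, 0.0117]
ee_rot: [0.43, 3.06, 0.051]
force: [-0.7, 0.1, 0.5]
width: 0.451
[ 0.56523836 -0.36265014  0.0119555 ] [ 0.02077428  0.04089239 -0.50633415] 0.44847693805502803 [1.9 0.5 7.9] [ 0.056  0.025 -0.998]
(np.float64(277.25024041618104), np.float64(254.89755276347614))
```

View pics/w34.png

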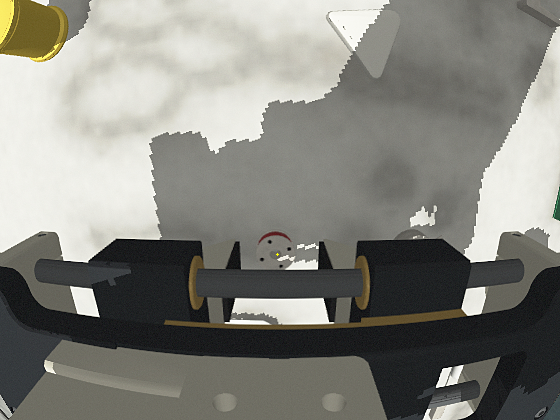

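```bash
python3 -m inch '[[[0.55,1,0,4,0],[0.55,1,0,3,0],[0.55,0,0,0,0]]]';python3 -m inch '[[[0.55,0,0,1.5,0],[0.55,0,0,0,0]]]'
```

```text
clock: 39.3
position: [0.5641, -0.3622, 0.005]
ee_rot: [0.43, 3.059, 0.05]
force: [-0.1, -0.3, -1.0]
width: 0.449
clock: 39.5
position: [0.5643, -0.3621, 0.0036]
ee_rot: [0.429, 3.058, 0.05]
force: [-0.1, 0.1, 0.3]
width: 0.45
```

```bash
python3 -m inch '[[[0.7,0,0,0,0],[1,0,0,0,0],[1,0,0,0,0],[1,0,0,0,0],[1,0,0,0,0],[1,0,0,0,0]]]' 12;python3 -m inch '[[[1,0,0,-5,0],[1,0,0,-10,0],[1,0,0,-20,0],[1,0,0,-20,0],[1,0,0,0,0]]]';python3 -c "
from h import *
c=cam('wrist');cv2.imwrite('pics/w35.png',c[0])
c=cam('scene');crop(c[0],350,180,470,300,5,'s35.png')"
```

```text
clock: 40.1
position: [0.5646, -0.3623, 0.004]
ee_rot: [0.429, 3.058, 0.049]
force: [0.5, -0.7, -0.4]
width: 0.218
clock: 40.6
position: [0.5611, -0.364, 0.0628]
ee_rot: [0.43, 3.058, 0.049]
force: [0.9, -0.8, -0.1]
width: 0.22
```

View pics/w35.png

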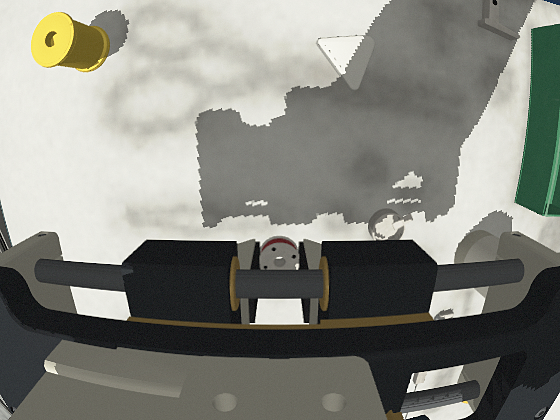

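View pics/s35.png

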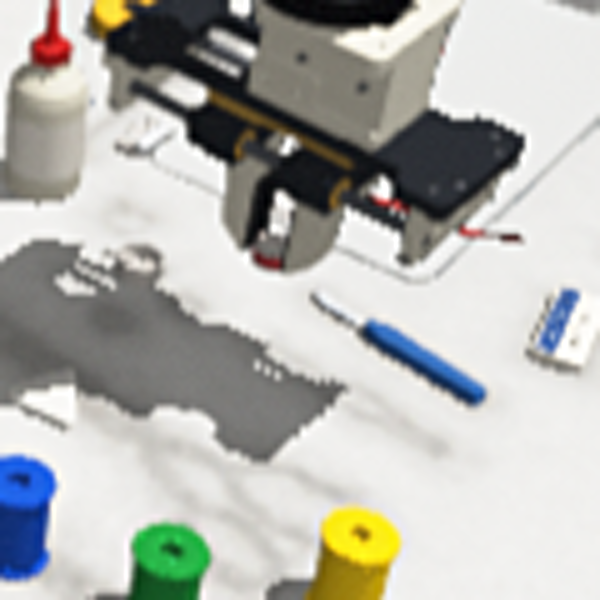

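```bash
python3 -m inch '[[[1,0,0,-25,0],[1,0,0,-40,0],[1,0,0,-40,0],[1,0,0,-40,0],[1,5,10,-40,0],[1,10,20,-20,0],[1,18,36,0,0],[1,20,40,0,0],[1,20,40,0,0],[1,20,40,0,0],[1,20,40,0,0],[1,20,40,0,0]]]';python3 -c "
from h import *
s=arm.observe(); print(s['joints'].round(2),s['position'],s['width'],tomm([.449,.235,.2]).round(1),R.from_rotvec(s['ee_rot']).as_matrix().round(3)[:,2])"
```

```text
clock: 41.9
position: [0.4887, -0.07, 0.2675]
ee_rot: [0.446, 3.074, 0.054]
force: [2.0, 0.0, 0.3]
width: 0.222
[-0.22  0.16  0.32  1.87 -0.09  1.09  1.42] [ 0.48865443 -0.0700165   0.26749302] 0.2221864485169209 [126.8 278.4  74.8] [ 0.039  0.029 -0.999]
```

```bash
python3 -m inch '[[[1,18,40,0,0],[1,18,40,0,0],[1,18,40,0,0],[1,18,40,0,0],[1,18,40,0,0],[1,14,30,5,0],[1,8,18,10,0],[1,0,0,20,0],[1,0,0,20,0],[1,0,0,0,0]]]';python3 -c "
from h import *
c=cam('wrist')
s=arm.observe(); print(s['joints'].round(2),s['position'],s['width'],tomm([.449,.235,.08]).round(1),R.from_rotvec(s['ee_rot']).as_matrix().round(3)[:,2])
f=c[0].copy()
for t in np.linspace(0,6.28,40):
  u=proj(c,'wrist',[.449+.028*np.cos(t),.235+.028*np.sin(t),.012]); cv2.circle(f,(int(u[0]),int(u[1])),1,(0,255,255),-1)
cv2.imwrite('pics/w36.png',f)"
```

```text
clock: 42.9
position: [0.4426, 0.2216, 0.2112]
ee_rot: [0.423, 3.087, 0.053]
force: [0.0, 0.4, -1.0]
width: 0.219
[-0.63  0.21  0.08  1.94 -0.03  0.95  0.76] [0.44317996 0.2216198  0.21243068] 0.21655642118662133 [  0.8   9.4 132.9] [ 0.031  0.031 -0.999]
```

View pics/w36.png

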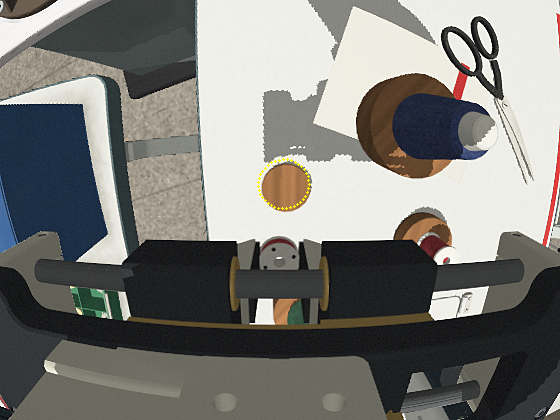

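```bash
python3 -m inch '[[[1,0,5,10,0],[1,0,5,25,0],[1,0,0,30,0],[1,0,0,30,0],[1,0,0,20,0],[1,0,0,10,0],[1,0,0,0,0]]]';python3 -c "
from h import *
c=cam('wrist')
s=arm.observe(); print(s['joints'].round(2),s['position'],s['width'],tomm([.449,.236,.018]).round(1),R.from_rotvec(s['ee_rot']).as_matrix().round(3)[:,2])
f=c[0].copy()
for t in np.linspace(0,6.28,40):
  u=proj(c,'wrist',[.449+.028*np.cos(t),.236+.028*np.sin(t),.012]); cv2.circle(f,(int(u[0]),int(u[1])),1,(0,255,255),-1)
cv2.imwrite('pics/w37.png',f)"
```

```text
clock: 43.65
position: [0.4551, 0.238, 0.087]
ee_rot: [0.428, 3.078, 0.064]
force: [-0.0, -0.2, -0.3]
width: 0.22
[-0.63  0.4   0.06  2.05 -0.06  0.64  0.77] [0.45549271 0.23821114 0.08778999] 0.21786210089053737 [ 7.6 -7.1 69.3] [ 0.04   0.037 -0.999]
```

View pics/w37.png

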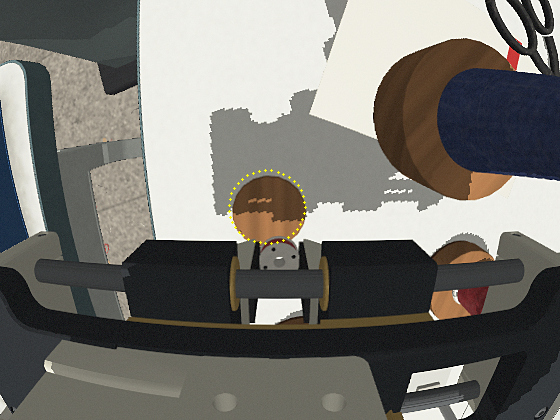

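```bash
python3 -m inch '[[[1,2,-2,10,0],[1,2,-2,15,0],[1,1,-2,15,0],[1,0,0,10,0],[1,0,0,0,0]]]';python3 -c "
from h import *
c=cam('wrist')
s=arm.observe(); print(s['position'],s['width'],tomm([.4515,.237,.018]).round(1),R.from_rotvec(s['ee_rot']).as_matrix().round(3)[:,2])
f=c[0].copy()
for t in np.linspace(0,6.28,40):
  u=proj(c,'wrist',[.4515+.028*np.cos(t),.237+.028*np.sin(t),.012]); cv2.circle(f,(int(u[0]),int(u[1])),1,(0,255,255),-1)
cv2.imwrite('pics/w38.png',f)"
```

```text
clock: 44.2
position: [0.4541, 0.2375, 0.0393]
ee_rot: [0.427, 3.07, 0.075]
force: [-0.4, -1.0, -0.6]
width: 0.221
[0.45439069 0.23765144 0.03989064] 0.223001399293619 [ 3.4 -2.6 21.7] [ 0.048  0.042 -0.998]
```

View pics/w38.png

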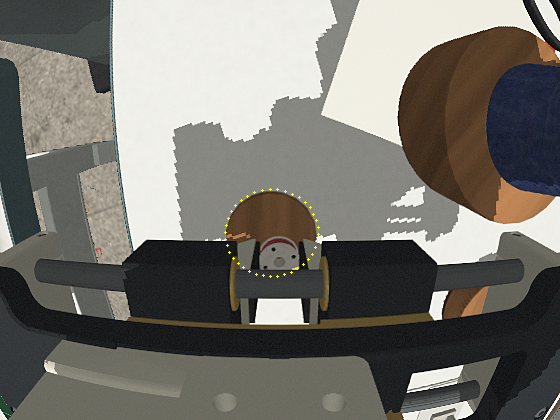

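```bash
python3 -m inch '[[[1,2,-1,7,0],[1,1,-1,7,0],[1,0,0,4,0],[1,0,0,0,0]]]';python3 -c "
from h import *
s=arm.observe(); print(s['position'],s['force'],tomm([.4515,.237,.016]).round(1))"
```

```text
clock: 44.65
position: [0.4527, 0.2381, 0.0219]
ee_rot: [0.427, 3.067, 0.079]
force: [0.0, 0.1, 0.8]
width: 0.222
[0.45274165 0.2380925  0.02185017] [0.02745655 0.09005746 0.82432479] [ 1.1 -1.7  5.7]
```

```bash
python3 -m inch '[[[1,1,-1.5,3,0],[1,0,0,1.5,0],[1,0,0,0,0]]]';python3 -m inch '[[[1,0,0,1.2,0]]]';python3 -m inch '[[[1,0,0,1,0]]]';python3 -c "
from h import *
s=arm.observe(); print(s['position'],s['force'],tomm([.4515,.237,.016]).round(1))"
```

```text
clock: 44.95
position: [0.4517, 0.2371, 0.017]
ee_rot: [0.427, 3.067, 0.079]
force: [0.3, -0.2, 0.1]
width: 0.221
clock: 45.05
position: [0.4519, 0.2372, 0.0159]
ee_rot: [0.427, 3.066, 0.079]
force: [-0.6, -0.0, 1.5]
width: 0.213
clock: 45.15
position: [0.4519, 0.2374, 0.0153]
ee_rot: [0.427, 3.066, 0.08]
force: [-5.2, -2.6, 16.6]
width: 0.219
[0.45192553 0.23737407 0.01531731] [-5.20923619 -2.55989626 16.63122873] [ 0.3 -0.4 -0.7]
```

Touching. Release and rise.

```bash
python3 -m inch '[[[1,0,0,0,0],[0.72,0,0,0,0],[0.65,0,0,0,0],[0.55,0,0,0,0],[0.5,0,0,0,0]]]'; python3 -m inch '[[[0.5,0,0,-4,0],[0.4,0,0,-10,0],[0.3,0,0,-20,0],[0.2,0,0,-30,0],[0,0,0,-35,0],[0,0,0,-40,0],[0,0,0,-40,0],[0,0,0,-30,0],[0,0,0,0,0]]]';python3 -c "
from h import *
c=cam('wrist');cv2.imwrite('pics/w40.png',c[0]); c=cam('scene');crop(c[0],80,100,290,240,3,'s40.png');c=cam('top');crop(c[0],110,150,230,280,4,'t40.png')"
```

```text
clock: 45.65
position: [0.4523, 0.2375, 0.0157]
ee_rot: [0.427, 3.066, 0.08]
force: [-0.3, -1.1, 0.0]
width: 0.47
clock: 46.55
position: [0.4397, 0.2266, 0.2375]
ee_rot: [0.428, 3.065, 0.081]
force: [-0.3, 0.0, -1.1]
width: 0.998
```

View pics/w40.png

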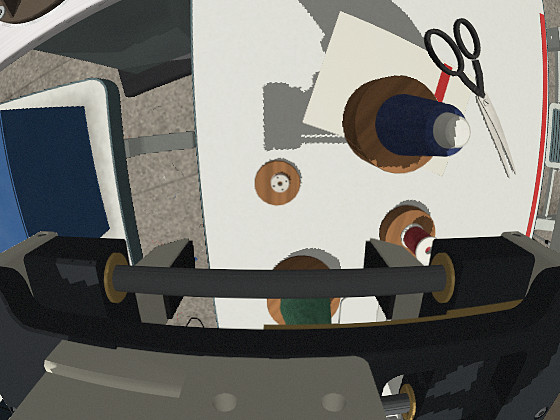

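View pics/s40.png

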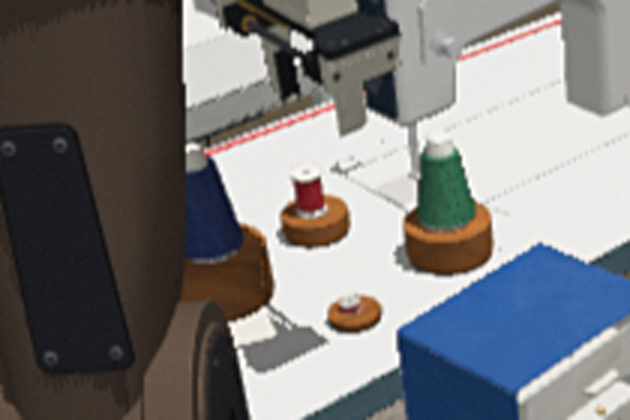

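View pics/t40.png

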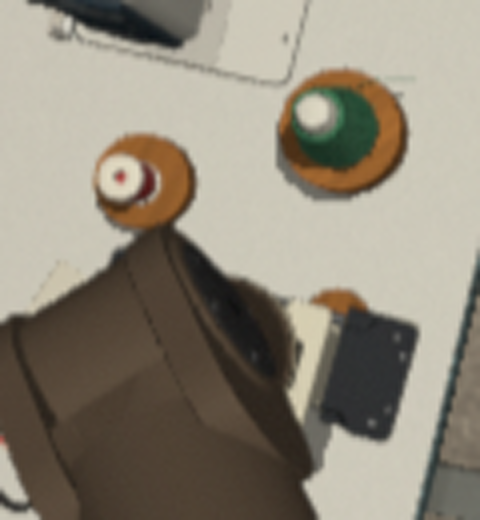

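```bash
python3 -m inch '[[[0,0,-20,-10,0],[0,0,-35,-10,0],[0,0,-40,-5,0],[0,0,-40,0,0],[0,0,-40,0,0],[0,0,-40,0,0],[0,0,-40,0,0],[0,0,-40,0,0],[0,0,-20,0,0],[0,0,0,0,0]]]';python3 -c "
from h import *
c=cam('top');crop(c[0],110,150,230,280,4,'t41.png');cv2.imwrite('pics/t42.png',c[0])"
```

```text
clock: 47.7
position: [0.3382, -0.0891, 0.2295]
ee_rot: [0.427, 3.096, 0.058]
force: [0.3, -0.3, 0.2]
width: 1.003
```

View pics/t41.png

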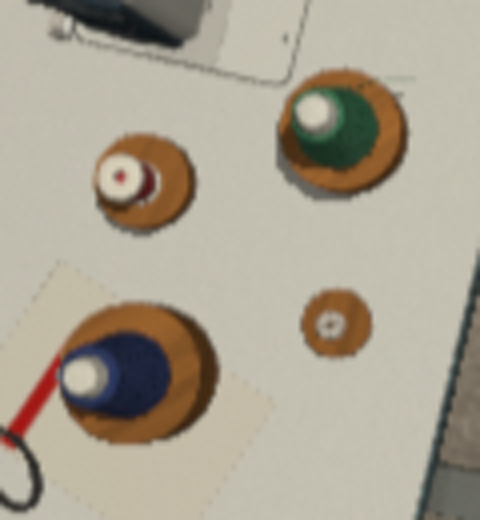

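View pics/t42.png

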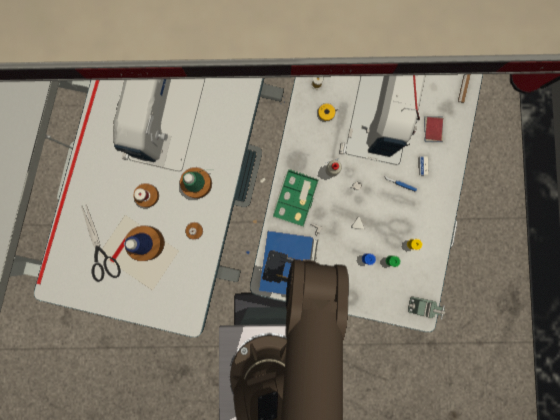

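```bash
python3 -c "
from h import *
c=cam('top')
P={1:(.4127,.3802),2:(.5985,.2218),3:(.562,.3807),4:(.4492,.2323)}
for k,u,v,z in ((1,85,376,.174),(2,318,113,.143),(3,121,178,.077),(4,331,325,.022)):
    q=px(c,'top',110+u/4,150+v/4,z); print(k,q.round(4),(1000*(q[:2]-P[k])).round(1))
s=arm.observe();print(s['force'],s['clock'])"
```

```text
1 [0.4119 0.376  0.174 ] [-0.8 -4.2]
2 [0.5983 0.2194 0.143 ] [-0.2 -2.4]
3 [0.5603 0.3825 0.077 ] [-1.7  1.8]
4 [0.4475 0.2343 0.022 ] [-1.7  2. ]
[-0.34833622  1.05379248  0.13690553] 47.8
```

```bash
python3 -c "
from cell import workorder
print(workorder.sign_off())"
```

```text
the job is handed in; nothing more can be done
None
```

I put the four threads on their matching plinths, in size order, and handed the job in at about 48 s of the 144 s allowed:
- **Tall cone:** on plinth 1
- **Short cone:** on plinth 2
- **Red spool:** on plinth 3
- **Bobbin:** flat on plinth 4

**Last checks:**
- The final camera pictures show all four upright and released. Measured from the top camera, they sit about 4 mm, 2 mm, 2 mm and 3 mm off the plinth centres, in the order above.
- The oil bottle, the blue, green and yellow spools and the bobbin case still stand where they were. The arm was clear of everything.

**What disagreed:**
- The cameras differed from each other by about 2–5 mm, so I corrected each placing with the wrist camera.
- The tool drifted up to about 5° out of vertical on fast moves. The spool was therefore gripped and set down slightly tilted, and it stood upright once released.
- Setting the tall cone down pressed the wrist with about 44 N for a moment. That is within the 120 N wrist limit, and the load went through the held cone rather than the arm or gripper body.

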